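# Clear and scrape the assembly board, then lay out the next rails

### The arm

A 6-joint arm with a two-finger parallel gripper is mounted at the origin on the work surface. World frame = base frame: x ahead of the robot, y to its left, z up, the work surface at z = 0. Lengths are in m, angles in rad, forces in N, time in s.
With the tool pointing down it reaches from about 0.375 to 0.975 m from the base axis. Payload 3.8 kg.
Tool frame: the origin (TCP) lies between the finger pads; the fingertips stand 8 mm ahead of it and the grasp point (between the pads) lies 11 mm behind it (tcp_to_tips is the distance from the TCP to the fingertips, in m); z points along the fingers, y is the line along which they close (so a half turn about z gives the same grasp; the last joint's range is limited). The gripper opens to 85 mm and grips with 20 to 120 N. Pads are 22 mm wide; open, the fingers measure 114 mm over their backs; the gripper's body (76 mm by 85 mm) begins 54 mm behind the grasp point. The pads swing forward as they close: fully open they stand 13 mm farther back than shut.
Start: joints at [-1.257, 0.264, 1.604, -0, 1.274, -0.037], TCP at [0.232, -0.634, 0.239] pointing down, gripper open.
Joint ranges: [-2.63, 2.63], [-0.94, 2.18], [0.31, 2.57], [-1.31, 4.45], [0, 2.66], [-2.55, 2.55]. Speed limits (rad/s): [2.57, 2.57, 3.14, 3.14, 3.14, 3.14].

### API

Orientations are given as a rotation vector (axis times angle).
In Python, from workcell import * gives the robot as it stands.
- The arm moves only by the tool move_arm, never from a script. Its argument "series" is one flat list of numbers, 7 for each row, row after row: the finger opening in cm, from 0 to 8.54, then the shift along the tool's x, y, z in cm, then the turn, a rotation vector about the tool's x, y, z in degrees. A call has 1 to 5 rows; each row shifts and turns the commanded pose from where the row before left it, along the tool's axes as they then stand; what a row does not reach is not made up. A row lasts 1/8 s, in which the tool goes at most 62.5 mm and 10.7 degrees, less where a joint would pass 70% of its speed; a pose out of reach is approached as far as the arm can. A call is refused whole if a number of a shift passes 6.25 or a number of a turn 10.7, either way. A call with a gripper value outside its range is refused whole. The fingers move at their own pace and stop on an object; "grip_force" is the grip in N (left out, the last holds). Time passes only in rows, so rows that do not move let the fingers close. It gives the time, the measured TCP pose, the force, the opening and the grip force at its end, in the units of the state.
- read_state(): the state, without advancing time (a new reading comes with each control period).
- read_camera(name): name is "scene" or "top" or "wrist"; returns the picture (384x512x3 uint8, red, green, blue); there is no depth.
- calibration(name): a dict with "camera_matrix" (3x3 intrinsics, pixels), "rvec" (rotation vector, rad) and "tvec" (3), from world to camera coordinates, as OpenCV has them. Camera axes: x right, y down, z forward; pixel columns grow to the right and rows downward; lengths in m; the calibration is good to about 2 mm. A picture is of the moment at which its call begins: read the wrist's pose just before it. calibration takes no time and is no camera call; for the wrist camera it gives the pose at the moment of the call.
- finish_job(): hands the job in; it is judged then, once.
The state is a dict: "time": time; "q": joint angles; "joint_vel": joint speeds; "joint_torque": joint torques, N m; "tool_pos": TCP position; "tcp_rot": TCP orientation; "wrist_force": force on the tool from outside, world axes, zero at the start; "torque": the same for the moment, N m; "width": opening from 0.0 (shut) to 1.0 (fully open); "grip_force": force on a finger pad.
Only numpy, scipy, OpenCV 4.12 (cv2) and the standard library are available. Lean on these libraries where they do the work, as an engineer would, in place of code of your own. Each camera call takes 0.05 s, during which the arm holds its last target. There are 200 camera calls.

### The job

First clear every wooden offcut block off the assembly board into the blue bin; then use the scraper block to push all the orange chips off the plate into the steel chip tray at its end - they are sharp, so never touch them with the gripper or the rails. Then stand the scraper back on the middle of its black mat and let go, and after that lay the two light wood rails flat on the two blue painted rectangles, one on each, centred and lined up; leave the screw carton, glue bottle and tape roll alone.

Things in the scene. Friction and masses are not known exactly. Their poses are not given: they have to be found in the camera images.
- board: Fixed assembly board: grey plate 170 mm in x by 250 mm in y (-120 to +130), top 40 mm above the table, between two wood fences along y (inner faces at x = +-85, 10 mm thick, tops 55 mm above the table). The +y end is open; the steel chip tray joins the -y end. Origin at table height under the plate
- tray_in (a point): Centre of the inner floor of the steel chip tray joined to the board's -y end (axes as the board's): 170 mm in x, 65 mm in y (floor starts at the plate's edge), floor 36 mm below the plate top; its far wall is 45 mm tall from the table
- mark1 (a point): Centre of one blue painted rectangle (outline 142 x 53 mm) on the plate's top surface, 55 mm to -y of the board's origin; long side along its x, axes as the board's
- mark2 (a point): Centre of the other blue painted rectangle (outline 142 x 53 mm) on the plate's top surface, 60 mm to +y of the board's origin; long side along its x, axes as the board's
- bin: Fixed open blue offcut bin, outer 265 (x) x 165 (y) x 60 mm tall, walls and floor 5 mm; origin under its centre
- mat: Fixed black rubber rest mat for the scraper, 150 (x) x 70 (y) x 6 mm thick; origin under its centre
- scraper: Loose scraper block, 0.25 kg: a wood and steel blade block 120 mm long (x), 40 mm thick (y), 20 mm tall, with a red bar handle upright on it, 90 mm long (x), 22 mm thick (y), from 20 to 58 mm height. Stands upright on its blade; origin at the centre of its underside. Either long face (+y or -y) can push
- rail1: One of two alike loose light wood rails, 130 (x) x 40 (y) x 40 mm tall, about 0.12 kg; origin at the centre of its underside
- rail2: One of two alike loose light wood rails, 130 (x) x 40 (y) x 40 mm tall, about 0.12 kg; origin at the centre of its underside
- offcut_a: Loose mid brown wood offcut block standing on the board, 55 (x) x 40 (y) x 45 mm tall; origin at the centre of its underside. May be absent
- offcut_b: Loose pale plywood offcut block standing on the board, 50 (x) x 45 (y) x 45 mm tall; origin at the centre of its underside. May be absent
- offcut_c: Loose dark wood offcut block standing on the board, 55 (x) x 35 (y) x 45 mm tall; origin at the centre of its underside. May be absent
- offcut_d: Loose white painted wood offcut block standing on the board, 50 (x) x 40 (y) x 45 mm tall; origin at the centre of its underside. May be absent
- chip0: Loose sharp orange laminate chip on the plate, 18 (x) x 12 (y) x 9 mm tall; origin at the centre of its underside. May be absent
- chip1: Loose sharp orange laminate chip on the plate, 18 (x) x 12 (y) x 9 mm tall; origin at the centre of its underside. May be absent
- chip2: Loose sharp orange laminate chip on the plate, 18 (x) x 12 (y) x 9 mm tall; origin at the centre of its underside. May be absent
- chip3: Loose sharp orange laminate chip on the plate, 18 (x) x 12 (y) x 9 mm tall; origin at the centre of its underside. May be absent
- chip4: Loose sharp orange laminate chip on the plate, 18 (x) x 12 (y) x 9 mm tall; origin at the centre of its underside. May be absent
- chip5: Loose sharp orange laminate chip on the plate, 18 (x) x 12 (y) x 9 mm tall; origin at the centre of its underside. May be absent
- screw_box: Bystander: green screw carton, 70 x 100 x 60 mm, beyond the board
- glue: Bystander: white glue bottle with red cap, 56 mm across, 110 mm tall, beyond the board
- tape_roll: Bystander: roll of yellow tape, 90 mm across, 25 mm tall, beyond the board
There are look-alikes about, which are no part of the job. What is shaped like the offcut_a but purple or yellow is not meant.

How it is judged:
On the way, in this order (a step that is already met when the one before it is completed fails the run):
1. all the offcuts are in the blue bin (x of offcut_a in the frame of bin between -0.13 and 0.13 m and y of offcut_a in the frame of bin between -0.08 and 0.08 m and z of each of offcut_a, offcut_b, offcut_c, offcut_d in the frame of bin below 0.08 m and x of offcut_b in the frame of bin between -0.13 and 0.13 m and y of offcut_b in the frame of bin between -0.08 and 0.08 m and x of offcut_c in the frame of bin between -0.13 and 0.13 m and y of offcut_c in the frame of bin between -0.08 and 0.08 m and x of offcut_d in the frame of bin between -0.13 and 0.13 m and y of offcut_d in the frame of bin between -0.08 and 0.08 m), for 0.2 s.
2. the scraper is brought down onto the plate (x of scraper in the frame of board between -0.09 and 0.09 m and y of scraper in the frame of board between -0.17 and 0.17 m and z of scraper in the frame of board below 0.055 m), for 0.2 s.
3. all the chips are in the chip tray (x of chip0 in the frame of tray_in between -0.088 and 0.088 m and y of chip0 in the frame of tray_in between -0.035 and 0.035 m and z of each of chip0, chip1, chip2, chip3, chip4, chip5 in the frame of tray_in below 0.032 m and x of chip1 in the frame of tray_in between -0.088 and 0.088 m and y of chip1 in the frame of tray_in between -0.035 and 0.035 m and x of chip2 in the frame of tray_in between -0.088 and 0.088 m and y of chip2 in the frame of tray_in between -0.035 and 0.035 m and x of chip3 in the frame of tray_in between -0.088 and 0.088 m and y of chip3 in the frame of tray_in between -0.035 and 0.035 m and x of chip4 in the frame of tray_in between -0.088 and 0.088 m and y of chip4 in the frame of tray_in between -0.035 and 0.035 m and x of chip5 in the frame of tray_in between -0.088 and 0.088 m and y of chip5 in the frame of tray_in between -0.035 and 0.035 m), for 0.2 s.
4. the scraper stands upright on its mat, released (horizontal distance between scraper and mat below 0.035 m and angle between scraper's own z axis and vertical below 0.15 rad and z of scraper in the frame of mat below 0.014 m and contact force between the fingers and scraper below 0.1 N), for 0.2 s.
5. a rail lies on each blue rectangle ((((horizontal distance between rail1 and mark1 below 0.015 m and angle between the x axis of rail1 and the x axis of mark1, either way round below 0.17 rad) and (horizontal distance between rail2 and mark2 below 0.015 m and angle between the x axis of rail2 and the x axis of mark2, either way round below 0.17 rad)) or ((horizontal distance between rail1 and mark2 below 0.015 m and angle between the x axis of rail1 and the x axis of mark2, either way round below 0.17 rad) and (horizontal distance between rail2 and mark1 below 0.015 m and angle between the x axis of rail2 and the x axis of mark1, either way round below 0.17 rad))) and angle between each of rail1, rail2's own z axis and vertical below 0.08 rad and z of rail1 in the frame of mark1 between -0.006 and 0.006 m and z of rail2 in the frame of mark1 between -0.006 and 0.006 m), for 0.2 s.
At the end, for the whole second after the job is handed in: All offcuts present are inside the blue bin, all chips present down in the chip tray; the scraper stands upright within 35 mm of its mat's centre; a rail lies flat and still on each blue rectangle, within 15 mm of its centre and 0.17 rad of its direction (all of step 1 and all of step 3 and all of step 5 and horizontal distance between scraper and mat below 0.035 m and angle between scraper's own z axis and vertical below 0.15 rad and z of scraper in the frame of mat below 0.014 m and linear speed of each of rail1, rail2 below 0.02 m/s); the robot touches nothing.
It fails at once if the gripper or a rail touches a chip (contact force between any of the fingers, rail1, rail2 and chip0 above 0.5 N or contact force between any of the fingers, rail1, rail2 and chip1 above 0.5 N or contact force between any of the fingers, rail1, rail2 and chip2 above 0.5 N or contact force between any of the fingers, rail1, rail2 and chip3 above 0.5 N or contact force between any of the fingers, rail1, rail2 and chip4 above 0.5 N or contact force between any of the fingers, rail1, rail2 and chip5 above 0.5 N).
It fails at once if a bystander (screw carton, glue bottle, tape roll) is pushed more than 30 mm or tipped (distance of any of screw_box, glue, tape_roll from where it was at the start of the episode above 0.03 m or angle between any of screw_box, glue, tape_roll's own z axis and vertical above 0.4 rad).
Of offcut_a, offcut_b, offcut_c, offcut_d only 2 to 4 are there at a start; the rules pass over those that are not, and their reading is None.
Of chip0, chip1, chip2, chip3, chip4, chip5 only 4 to 6 are there at a start; the rules pass over those that are not, and their reading is None.
At some moment in a run one of offcut_a, offcut_b, offcut_c, offcut_d may be knocked a few centimetres aside while the robot is not near it.
Once in a run the grip may slacken for a moment while it holds something.
It also fails if it takes over 210 s, if anything falls off the work surface, if the arm or the gripper's body presses on something with over 40 N, if the wrist force passes 120 N, or if a joint passes its speed limit or range.

## Working session

There is one attempt and no reset: what is moved stays moved. The work goes in short steps, Python scripts to look and compute and a tool call to move; the robot and the scene stay as the last step left them, time stands still between calls to the robot, and variables do not carry over. Pictures are saved under pics/ and viewed, at most 14 in all, crops included, and the job is handed in when it is done.

Besides the shell and the picture viewer there is one more tool, called after "Emit:" as name(argument=value, ...) on one line, values as JSON. move_arm: Moves the arm, as the interface text tells. Its arguments: {"type":"object","properties":{"series":{"type":"array"},"grip_force":{"type":"number"}},"required":["series"]}

```bash
mkdir -p pics; ls
cat > h.py <<'E'
from workcell import *
import numpy as np, cv2
def snap(n,f):
    im=read_camera(n); cv2.imwrite('pics/'+f,im[:,:,::-1]); return im
def px2w(n,uv,z,cal=None):
    c=cal or calibration(n); K=np.array(c["camera_matrix"]);R=cv2.Rodrigues(np.array(c["rvec"],float))[0];t=np.array(c["tvec"],float).reshape(3)
    o=-R.T@t
    r=(R.T@np.linalg.inv(K)@np.c_[np.atleast_2d(uv),np.ones(len(np.atleast_2d(uv)))].T).T
    return o+r*((z-o[2])/r[:,2])[:,None]
def w2px(n,p,cal=None):
    c=cal or calibration(n)
    return cv2.projectPoints(np.atleast_2d(np.array(p,float)),np.array(c["rvec"],float),np.array(c["tvec"],float),np.array(c["camera_matrix"],float),None)[0].reshape(-1,2)
E
python3 - <<'E'
from h import *
a=snap('top','top1.png'); 
cv2.imwrite('pics/top1b.png',cv2.resize(a[:,:,::-1],(800,600),interpolation=cv2.INTER_CUBIC))
b=snap('scene','sc1.png'); cv2.imwrite('pics/sc1b.png',cv2.resize(b[:,:,::-1],(800,600)))
print(read_state()); print(px2w('top',[[0,0],[511,0],[0,383],[511,383],[256,192]],0))
E
```

```text
pics
{'time': 0.1, 'q': array([-1.25688209e+00,  2.64678038e-01,  1.60524546e+00, -9.46029212e-06,
        1.27366362e+00, -3.69276133e-02]), 'joint_vel': array([ 0.00020529, -0.00126294, -0.00321689,  0.00022534, -0.00110373,
        0.00125837]), 'joint_torque': array([ 5.06315409e-04, -5.16706252e+01, -3.68589127e+01,  3.54110341e-05,
        6.30219845e-03,  7.65503927e-06]), 'tool_pos': array([ 0.23177154, -0.63328567,  0.238082  ]), 'tcp_rot': array([-3.09143453e+00, -5.47938734e-01,  4.46289019e-04]), 'wrist_force': array([ 0.16797087, -0.36474599, -0.34824996]), 'torque': array([-0.01361452, -0.03315565,  0.01840526]), 'grip_force': 0.0, 'width': 1.00094163574668}
[[ 1.25713645e+00  8.57612376e-01  0.00000000e+00]
 [ 1.25430290e+00 -8.61429807e-01  0.00000000e+00]
 [ 5.12881746e-02  7.33050617e-01  2.22044605e-16]
 [ 4.55655168e-02 -7.33291043e-01  0.00000000e+00]
 [ 6.02619095e-01 -1.31326329e-03  0.00000000e+00]]
```

View pics/top1b.png

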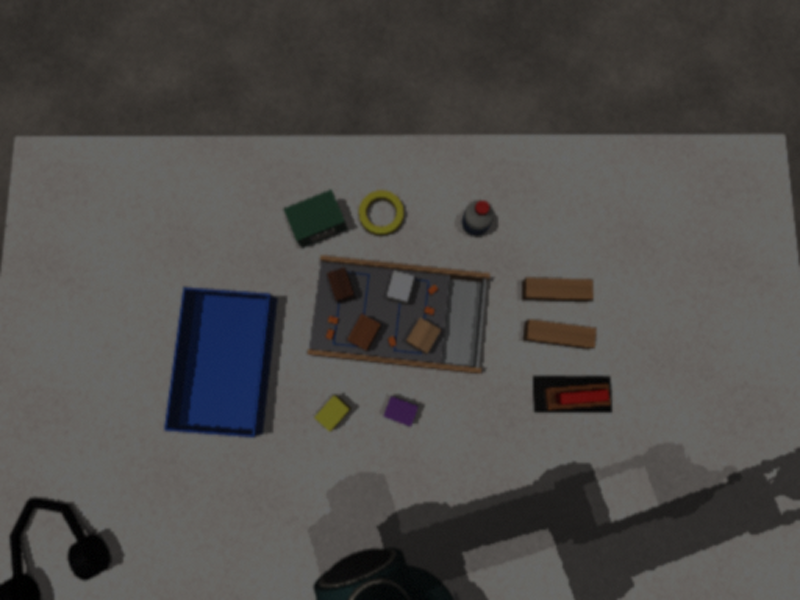

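View pics/sc1b.png

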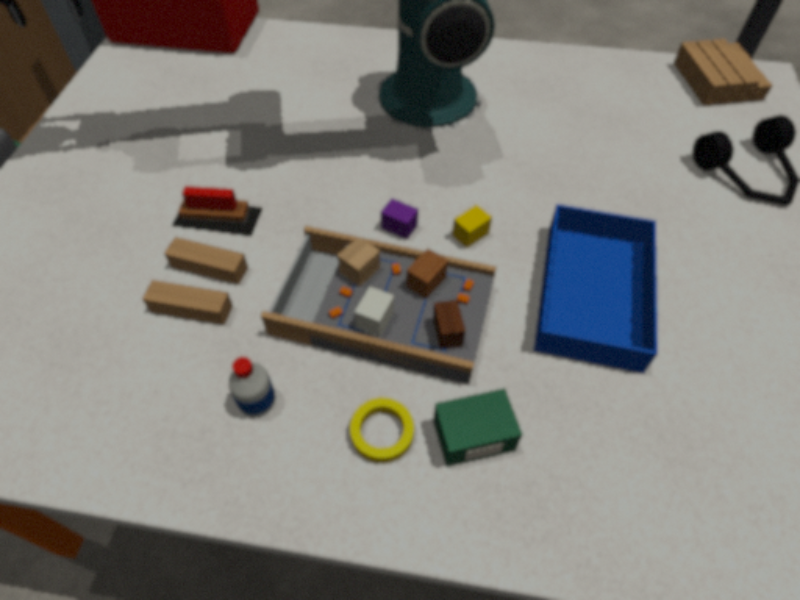

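The top view (800x600) shows four offcuts on the board: dark c (342,285), white d (402,286), brown a (365,332) and pale b (423,335). There are five orange chips, at about (433,289), (429,311), (333,320), (330,334) and (392,342). The purple (402,410) and yellow (333,412) blocks stand off the board and are look-alikes, so I leave them. The bin is at the left, the rails are at (558,290) and (560,334), and the scraper is on its mat at (580,397). Next is an enlarged crop to confirm this.

Run:
```python
from h import *
a=cv2.imread('pics/top1.png')
c=a[155:275,190:400]; c=np.clip(c.astype(float)*1.8,0,255).astype(np.uint8)
cv2.imwrite('pics/crop1.png',cv2.resize(c,(798,456),interpolation=cv2.INTER_CUBIC))
```

```text
(no output)
```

View pics/crop1.png

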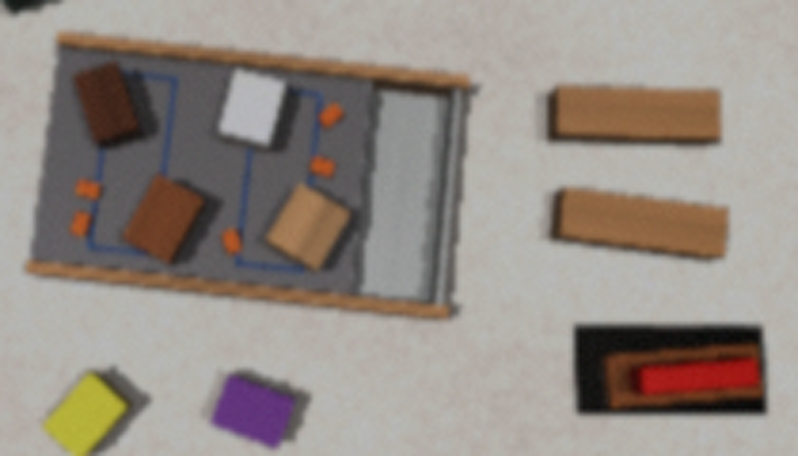

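```bash
cat >> h.py <<'E'
from scipy.optimize import least_squares
def box_fit(cam,obs,pts,x0,cal=None):
    """obs pixels of model pts (local), fit x,y,yaw"""
    cal=cal or calibration(cam); pts=np.array(pts,float)
    def f(p):
        c,s=np.cos(p[2]),np.sin(p[2]); R=np.array([[c,-s,0],[s,c,0],[0,0,1]])
        return (w2px(cam,pts@R.T+[p[0],p[1],0],cal)-obs).ravel()
    r=least_squares(f,x0); return r.x,np.abs(r.fun).max()
def rect(lx,ly,z): return [[sx*lx/2,sy*ly/2,z] for sx,sy in((1,1),(1,-1),(-1,-1),(-1,1))]
def plan(p,yaw,cur=None,vmax=6.0,wmax=10.0):
    """tool shift (cm) and turn (deg) to get TCP to p pointing down, tool x at yaw deg (mod 180)"""
    s=read_state(); R=cv2.Rodrigues(s['tcp_rot'])[0] if cur is None else cur[1]; p0=s['tool_pos'] if cur is None else cur[0]
    best=None
    for k in(0,180,-180):
        y=np.radians(yaw+k); c,sn=np.cos(y),np.sin(y)
        T=np.array([[c,sn,0],[sn,-c,0],[0,0,-1]]).T
        q6=(np.arctan2(p[1],p[0])+np.pi/2-y+np.pi)%(2*np.pi)-np.pi
        w=cv2.Rodrigues(R.T@T)[0].ravel()
        if abs(q6)<2.4 and (best is None or np.linalg.norm(w)<np.linalg.norm(best[1])): best=(T,w)
    T,w=best; d=R.T@(np.array(p)-p0)*100; wd=np.degrees(w)
    n=int(np.ceil(max(np.linalg.norm(d)/vmax,np.linalg.norm(wd)/wmax,1)))
    print('total cm',d.round(2),'deg',wd.round(1),'rows>=',n); return np.array(p,float),T
E
python3 - <<'E'
from h import *
C=lambda l: np.array(l,float)/3.8+[190,155]-0.37
# board
pl=[[95e-3,.13,.055],[-95e-3,.13,.055],[.085,-.12,.04],[-.085,-.12,.04]]
print('board',box_fit('top',C([[60,33],[27,272],[376,80],[360,295]]),pl,[.65,.1,0]))
for n,l,s in [('c',[[75,73],[113,63],[138,135],[103,147]],(38,)),('d',[[235,70],[286,82],[270,147],[218,133]],0),('a',[[163,178],[205,200],[170,263],[124,237]],0),('b',[[305,183],[353,215],[318,271],[265,237]],0)]:
    w=px2w('top',C(l),.085); print(n,w.mean(0).round(3),[round(float(np.linalg.norm(w[i]-w[i-1])),3) for i in range(4)],np.degrees(np.arctan2(*(w[1]-w[2])[[1,0]])).round(1))
for n,l,z in [('r1',[[556,86],[720,90],[719,142],[556,139]],.04),('r2',[[562,188],[728,208],[723,258],[558,240]],.04),('mat',[[575,326],[760,326],[765,411],[578,412]],.006),('hand',[[640,366],[760,357],[764,385],[645,394]],.058)]:
    w=px2w('top',C(l),z); print(n,w.mean(0).round(3),[round(float(np.linalg.norm(w[i]-w[i-1])),3) for i in range(4)],np.degrees(np.arctan2(*(w[1]-w[0])[[1,0]])).round(1))
w=px2w('top',np.array([[183,289],[276,293],[265,436],[165,431]])*.64-.2,.06); print('bin',w.mean(0).round(3),[round(float(np.linalg.norm(w[i]-w[i-1])),3) for i in range(4)],np.degrees(np.arctan2(*(w[0]-w[3])[[1,0]])).round(1))
print('chips',px2w('top',C([[331,115],[322,166],[88,189],[80,224],[232,241]]),.049).round(3))
print('bystander',px2w('top',np.array([[316,215],[382,213],[482,208],[333,412],[402,410]])*.64,.05).round(3))
E
```

```text
board (array([ 0.57414091,  0.02855737, -0.1041865 ]), np.float64(0.9667125578216087))
c [0.619 0.107 0.085] [0.061, 0.03, 0.059, 0.028] 19.5
d [ 0.616 -0.002  0.085] [0.05, 0.04, 0.051, 0.041] -13.9
a [0.532 0.062 0.085] [0.053, 0.036, 0.053, 0.039] -28.8
b [ 0.526 -0.045  0.085] [0.05, 0.043, 0.049, 0.047] -32.5
r1 [ 0.618 -0.305  0.04 ] [0.042, 0.13, 0.042, 0.128] -91.6
r2 [ 0.532 -0.306  0.04 ] [0.041, 0.13, 0.039, 0.128] -97.1
mat [ 0.419 -0.331  0.006] [0.067, 0.147, 0.066, 0.147] -90.2
hand [ 0.415 -0.34   0.058] [0.021, 0.091, 0.021, 0.09] -86.0
bin [0.482 0.326 0.06 ] [0.261, 0.175, 0.262, 0.181] -4.0
chips [[ 0.616 -0.063  0.049]
 [ 0.576 -0.056  0.049]
 [ 0.559  0.125  0.049]
 [ 0.532  0.131  0.049]
 [ 0.518  0.014  0.049]]
bystander [[ 0.762  0.16   0.05 ]
 [ 0.765  0.033  0.05 ]
 [ 0.775 -0.161  0.05 ]
 [ 0.388  0.121  0.05 ]
 [ 0.391 -0.005  0.05 ]]
```

The board pose, offcut sizes, rails and mat all match the given dimensions. I'll pick c (dark) first.

Run:
```python
from h import *
c=plan([.619,.107,.16],19.5); plan([.619,.107,.060],19.5,c)
```

```text
total cm [ 61.81 -56.19   7.92] deg [-0.1 -0.   0.6] rows>= 14
total cm [ 0.  0. 10.] deg [0. 0. 0.] rows>= 2
```

Emit:
move_arm(series=[8.5, 4.4, -4.0, 0.5, 0, 0, 0, 8.5, 4.4, -4.0, 0.5, 0, 0, 0, 8.5, 4.4, -4.0, 0.5, 0, 0, 0, 8.5, 4.4, -4.0, 0.5, 0, 0, 0, 8.5, 4.4, -4.0, 0.5, 0, 0, 0], grip_force=40)

```text
time: 0.72
tool_pos: [0.3702, -0.3685, 0.2137]
tcp_rot: [-3.093, -0.547, 0.0]
wrist_force: [0.8, 0.4, 0.2]
width: 0.997
grip_force: 0.0
```

Emit:
move_arm(series=[8.5, 4.4, -4.0, 0.5, 0, 0, 0, 8.5, 4.4, -4.0, 0.5, 0, 0, 0, 8.5, 4.4, -4.0, 0.5, 0, 0, 0, 8.5, 4.4, -4.0, 0.5, 0, 0, 0, 8.5, 4.4, -4.0, 0.5, 0, 0, 0])

```text
time: 1.35
tool_pos: [0.5081, -0.1052, 0.1889]
tcp_rot: [3.093, 0.548, -0.0]
wrist_force: [0.6, -0.3, -0.2]
width: 0.995
grip_force: 0.0
```

Emit:
move_arm(series=[8.5, 4.4, -4.0, 0.5, 0, 0, 0, 8.5, 4.4, -4.0, 0.5, 0, 0, 0, 8.5, 4.4, -4.0, 0.5, 0, 0, 0, 8.5, 4.4, -4.0, 0.5, 0, 0, 0.6, 8.5, 0, 0, 0, 0, 0, 0])

```text
time: 1.98
tool_pos: [0.6186, 0.1074, 0.168]
tcp_rot: [-3.094, -0.539, 0.002]
wrist_force: [-0.4, -0.4, -0.1]
width: 0.996
grip_force: 0.0
```

Run:
```python
from h import *
print(read_state()['tool_pos'],read_state()['time'])
a=snap('wrist','w1.png'); cal=calibration('wrist')
print(w2px('wrist',[[.619,.107,.085],[.616,-.002,.085],[.532,.062,.085]],cal))
c=plan([.619,.107,.16],19.5)
cv2.imwrite('pics/w1.png',np.clip(a[:,:,::-1].astype(float)*1.8,0,255).astype(np.uint8))
```

```text
[0.61864088 0.10737024 0.16799299] 1.975
[[250.03374268 200.87154568]
 [366.54954372 243.82311878]
 [264.30385087 300.1087578 ]]
total cm [ 0.17 -0.11  0.81] deg [-0.   0.1  0.2] rows>= 1
```

View pics/w1.png

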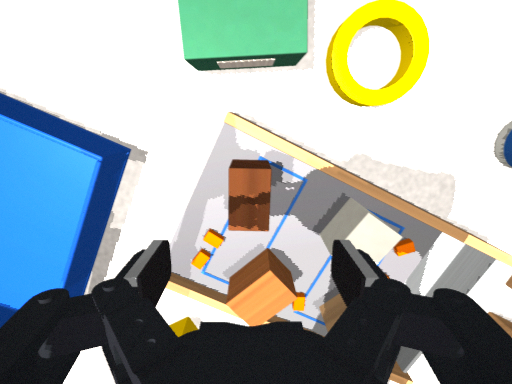

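The wrist view shows the dark block's top centred at about (250,199), where I predicted (250,201). The position holds, so I grasp it.

Emit:
move_arm(series=[8.5, 0.1, -0.1, 5.4, 0, 0, 0, 8.5, 0, 0, 5.4, 0, 0, 0, 0, 0, 0, 0, 0, 0, 0, 0, 0, 0, 0, 0, 0, 0, 0, 0, 0, 0, 0, 0, 0])

```text
time: 2.65
tool_pos: [0.6212, 0.1049, 0.065]
tcp_rot: [3.096, 0.531, 0.009]
wrist_force: [1.2, 0.1, 0.0]
width: 0.403
grip_force: 41.0
```

Run:
```python
from h import *
s=read_state();print(s['tool_pos'],s['width'],s['grip_force'],s['wrist_force'])
c=plan([.619,.107,.160],19.5); print('bin slots');plan([.56,.355,.16],-4,c); plan([.56,.355,.16],-4-90,c)
```

```text
[0.62118559 0.10487378 0.06503624] 0.40276695744289664 41.02752327919006 [1.19605256 0.10426456 0.01990133]
total cm [-0.08 -0.26 -9.5 ] deg [ 0.1 -0.3 -0. ] rows>= 2
bin slots
total cm [  2.72 -25.35   0.  ] deg [ 0.   0.  23.5] rows>= 5
total cm [  2.72 -25.35   0.  ] deg [  0.    0.  -66.5] rows>= 7
```

```bash
sed -i "s/print('total cm',d.round(2)/print('after-turn cm',(T.T@(np.array(p)-p0)*100).round(2)/" h.py
python3 - <<'E'
from h import *
s=read_state();c=(s['tool_pos'],cv2.Rodrigues(s['tcp_rot'])[0])
c=plan([*c[0][:2],.160],-4,c); c=plan([.549,.356,.16],-4,c); c=plan([.549,.356,.065],-4,c)
c=plan([.549,.356,.16],-14,c); c=plan([.616,-.002,.16],-14,c)
E
```

```text
after-turn cm [ 0.   0.  -9.5] deg [-0.  -0.3 23.5] rows>= 3
after-turn cm [ -8.95 -24.55   0.  ] deg [0. 0. 0.] rows>= 5
after-turn cm [0.  0.  9.5] deg [0. 0. 0.] rows>= 2
after-turn cm [ 0.   0.  -9.5] deg [ 0.  0. 10.] rows>= 2
after-turn cm [15.16 33.12  0.  ] deg [0. 0. 0.] rows>= 7
```

Emit:
move_arm(series=[0, 0, 0, -3.1, 0, 0, 7.8, 0, 0, 0, -3.2, 0, 0, 7.8, 0, 0, 0, -3.2, 0, 0, 7.9, 0, -1.5, -4.1, 0, 0, 0, 0, 0, -1.5, -4.1, 0, 0, 0, 0])

```text
time: 3.28
tool_pos: [0.5963, 0.1896, 0.1605]
tcp_rot: [-3.138, 0.113, -0.01]
wrist_force: [0.1, 0.1, -1.4]
width: 0.407
grip_force: 41.2
```

Emit:
move_arm(series=[0, -1.5, -4.1, 0, 0, 0, 0, 0, -1.5, -4.1, 0, 0, 0, 0, 0, -1.5, -4.1, 0, 0, 0, 0, 0, -1.5, -4.1, 0, 0, 0, 0, 0, 0, 0, 4.7, 0, 0, 0])

```text
time: 3.9
tool_pos: [0.5503, 0.363, 0.1175]
tcp_rot: [-3.13, 0.104, -0.021]
wrist_force: [1.4, -1.1, -1.0]
width: 0.401
grip_force: 41.2
```

Emit:
move_arm(series=[0, 0, 0, 4.7, 0, 0, 0, 0, 0, 0, 0, 0, 0, 0, 6.0, 0, 0, 0, 0, 0, 0, 6.0, 0, 0, 0, 0, 0, 0, 7.0, 0, 0, -4.5, 0, 0, 5])

```text
time: 4.53
tool_pos: [0.5443, 0.3553, 0.1061]
tcp_rot: [3.129, -0.25, -0.006]
wrist_force: [-0.1, -0.4, 0.7]
width: 0.822
grip_force: 0.0
```

Run:
```python
from h import *
s=read_state();print(s['tool_pos'],s['width'],s['time'])
c=plan([*s['tool_pos'][:2],.16],-14); c=plan([.616,-.002,.16],-14,c)
a=snap('top','top2.png'); x=a[140:290,95:305]; cv2.imwrite('pics/crop2.png',np.clip(cv2.resize(x[:,:,::-1],(798,570),interpolation=cv2.INTER_CUBIC)*1.8,0,255).astype(np.uint8))
```

```text
[0.54434238 0.35534703 0.10607269] 0.822207325499574 4.525
after-turn cm [ 0.    0.   -5.39] deg [0.2 0.2 4.9] rows>= 1
after-turn cm [15.6  32.94  0.  ] deg [0. 0. 0.] rows>= 7
```

View pics/crop2.png

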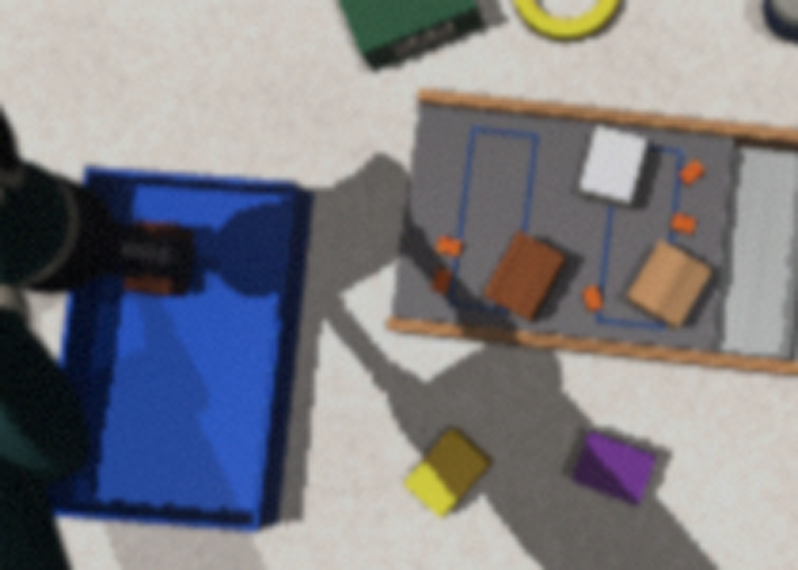

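The dark block is in the bin at (155,258), and the other three offcuts and the chips have not moved. Next is d (white).

Emit:
move_arm(series=[8.5, 0, 0, -5.4, 0.2, 0.2, 4.9, 8.5, 2.2, 4.7, 0, 0, 0, 0, 8.5, 2.2, 4.7, 0, 0, 0, 0, 8.5, 2.2, 4.7, 0, 0, 0, 0, 8.5, 2.2, 4.7, 0, 0, 0, 0])

```text
time: 5.2
tool_pos: [0.588, 0.1517, 0.164]
tcp_rot: [-3.114, 0.379, -0.014]
wrist_force: [0.1, 0.6, 0.9]
width: 0.994
grip_force: 0.0
```

Emit:
move_arm(series=[8.5, 2.2, 4.7, 0, 0, 0, 0, 8.5, 2.2, 4.7, 0, 0, 0, 0, 8.5, 2.4, 4.7, 0, 0, 0, 0, 8.5, 0, 0, 2, 0, 0, 0, 8.5, 0, 0, 0, 0, 0, 0])

```text
time: 5.82
tool_pos: [0.6176, -0.0002, 0.14]
tcp_rot: [-3.115, 0.382, -0.003]
wrist_force: [-0.5, -1.1, 0.9]
width: 0.996
grip_force: 0.0
```

Run:
```python
from h import *
s=read_state();print(s['tool_pos'])
c=plan([.616,-.002,.060],-14)
im=snap('wrist','w2.png'); cal=calibration('wrist'); u=w2px('wrist',[[.616,-.002,.085]],cal)[0];print(u)
h=cv2.cvtColor(im,cv2.COLOR_RGB2GRAY); print(h[int(u[1])-60:int(u[1])+61:12,int(u[0])-60:int(u[0])+61:12])
```

```text
[ 6.17567300e-01 -2.34060188e-04  1.40022303e-01]
after-turn cm [-0.11  0.21  8.  ] deg [-0.2 -0.1  0. ] rows>= 2
[255.24669727 216.09478561]
[[138 144 151 158 162 167 161  80  82  82  83]
 [113 114  68  78  78  80  80  81  51  50  82]
 [114 113 112  89  90  88  87  81  81  82  49]
 [114 112 113 103 104 151 154 151 110  81  83]
 [112 113 111 106 106 120 200  97 110 137 134]
 [113 112 112 228 225 201 216 119 137 137 136]
 [111 112 111 223 222 223 219 134 135 135 140]
 [113 111 110 221 220 238 238 135 135 133 133]
 [135 110 109 135 134 135 135 135 128  82  62]
 [101  52  52 133 133 134 133 132 108  74  57]
 [ 41  35  38  40  75 132 132 132 109  74 180]]
```

Emit:
move_arm(series=[8.5, -0.1, 0.2, 4.0, 0, 0, 0, 8.5, 0, 0, 4.0, 0, 0, 0, 8.5, 0, 0, 0, 0, 0, 0, 0, 0, 0, 0, 0, 0, 0, 0, 0, 0, 0, 0, 0, 0])

```text
time: 6.5
tool_pos: [0.6194, -0.0012, 0.0633]
tcp_rot: [-3.115, 0.379, -0.013]
wrist_force: [-0.1, -0.1, -0.0]
width: 0.602
grip_force: 0.0
```

Emit:
move_arm(series=[0, 0, 0, 0, 0, 0, 0])

```text
time: 6.62
tool_pos: [0.6193, -0.0015, 0.0632]
tcp_rot: [-3.115, 0.38, -0.013]
wrist_force: [2.4, 0.9, 2.5]
width: 0.461
grip_force: 40.6
```

Run:
```python
from h import *
s=read_state();print(s['tool_pos'],s['width'],s['grip_force'])
c=plan([*s['tool_pos'][:2],.16],-4); c=plan([.5445,.2866,.16],-4,c);c=plan([.5445,.2866,.065],-4,c)
c=plan([.5445,.2866,.16],-29,c); c=plan([.532,.062,.14],-29,c)
```

```text
[ 0.61929839 -0.0015416   0.06318816] 0.46078401198257546 40.62115967273712
after-turn cm [ 0.    0.   -9.68] deg [-0.2 -0.5 -9.9] rows>= 2
after-turn cm [ -9.47 -28.22   0.  ] deg [0. 0. 0.] rows>= 5
after-turn cm [0.  0.  9.5] deg [0. 0. 0.] rows>= 2
after-turn cm [ 0.   0.  -9.5] deg [   0.    0. -155.] rows>= 16
after-turn cm [ -9.8  -20.25   2.  ] deg [0. 0. 0.] rows>= 4
```

Emit:
move_arm(series=[0, 0, 0, -4.8, -0.1, -0.2, -5, 0, 0, 0, -4.9, -0.1, -0.2, -5, 0, -1.6, -4.7, 0, 0, 0, 0, 0, -1.6, -4.7, 0, 0, 0, 0, 0, -1.6, -4.7, 0, 0, 0, 0])

```text
time: 7.25
tool_pos: [0.5788, 0.1432, 0.1591]
tcp_rot: [-3.139, 0.108, 0.002]
wrist_force: [0.8, 0.1, -0.3]
width: 0.463
grip_force: 40.4
```

Emit:
move_arm(series=[0, -1.6, -4.7, 0, 0, 0, 0, 0, -1.6, -4.7, 0, 0, 0, 0, 0, -1.5, -4.7, 0, 0, 0, 0, 0, 0, 0, 4.7, 0, 0, 0, 0, 0, 0, 4.7, 0, 0, 0])

```text
time: 7.88
tool_pos: [0.5422, 0.2877, 0.0649]
tcp_rot: [-3.138, 0.104, -0.001]
wrist_force: [-0.4, -0.8, -0.9]
width: 0.462
grip_force: 40.5
```

Emit:
move_arm(series=[0, 0, 0, 0, 0, 0, 0, 6.0, 0, 0, 0, 0, 0, 0, 6.0, 0, 0, 0, 0, 0, 0, 7.0, 0, 0, -4.7, 0, 0, 0, 8.5, 0, 0, -4.8, 0, 0, 0])

```text
time: 8.5
tool_pos: [0.5415, 0.2855, 0.1608]
tcp_rot: [-3.14, 0.108, 0.005]
wrist_force: [0.1, 0.7, -0.0]
width: 0.991
grip_force: 0.0
```

```bash
cat > chk.py <<'E'
from h import *
import sys
s=read_state();print(s['tool_pos'],s['width'],s['time'])
a=snap('top',sys.argv[1]); o=cv2.imread('pics/top1.png'); b=a[:,:,::-1]
for n,(x,y) in dict(a=(.532,.062),b=(.526,-.045)).items():
    u=w2px('top',[[x,y,.085]])[0].astype(int); sl=np.s_[u[1]-14:u[1]+15,u[0]-14:u[0]+15]
    print(n,np.abs(b[sl].astype(int)-o[sl]).mean().round(1))
E
python3 chk.py top3.png
python3 - <<'E'
from h import *
c=plan([.532,.062,.16],-4); c=plan([.532,.062,.06],-29,c)
E
```

```text
[0.5414941  0.28549052 0.16079001] 0.9914436801248107 8.5
a 9.5
b 7.8
after-turn cm [ 0.19 22.6   0.96] deg [-0.4 -0.4  0.1] rows>= 4
after-turn cm [ 0.  0. 10.] deg [ 0.  0. 25.] rows>= 3
```

Run:
```python
from h import *
o=cv2.imread('pics/top1.png')
for f in('top2.png','top3.png'):
  b=cv2.imread('pics/'+f)
  for n,(x,y) in dict(c=(.619,.107),d=(.616,-.002),a=(.532,.062),b=(.526,-.045)).items():
    u=w2px('top',[[x,y,.085]])[0].astype(int); t=o[u[1]-12:u[1]+13,u[0]-12:u[0]+13]; r=cv2.matchTemplate(b[u[1]-30:u[1]+31,u[0]-30:u[0]+31],t,cv2.TM_CCOEFF_NORMED); print(f,n,r.max().round(2),np.array(cv2.minMaxLoc(r)[3])-18)
```

```text
top2.png c 0.66 [-7 -9]
top2.png d 1.0 [0 0]
top2.png a 0.88 [0 0]
top2.png b 1.0 [0 0]
top3.png c 0.65 [-7 -8]
top3.png d 0.33 [-9  0]
top3.png a 0.62 [0 0]
top3.png b 1.0 [0 0]
```

Emit:
move_arm(series=[8.5, 0.0, 5.6, 0, 0, 0, 0, 8.5, 0.1, 5.6, 0, 0, 0, 0, 8.5, 0.1, 5.7, 0, 0, 0, 0, 8.5, 0, 5.7, 0, -0.4, -0.4, 0, 8.5, 0, 0, 0, 0, 0, 0])

```text
time: 9.18
tool_pos: [0.5284, 0.0567, 0.1604]
tcp_rot: [3.132, -0.115, -0.013]
wrist_force: [0.3, 1.0, -0.0]
width: 0.993
grip_force: 0.0
```

Emit:
move_arm(series=[8.5, 0, 0, 0, 0, 0, 8.3, 8.5, 0, 0, 0, 0, 0, 8.3, 8.5, 0, 0, 2, 0, 0, 8.4, 8.5, 0, 0, 0, 0, 0, 0])

```text
time: 9.68
tool_pos: [0.527, 0.0609, 0.1383]
tcp_rot: [3.034, -0.779, -0.017]
wrist_force: [-0.8, -0.4, -0.5]
width: 0.998
grip_force: 0.0
```

Run:
```python
from h import *
print(read_state()['tool_pos']);c=plan([.532,.062,.06],-29)
```

```text
[0.52697191 0.06085519 0.13830976]
after-turn cm [ 0.38 -0.34  7.83] deg [0.7 0.5 0.2] rows>= 2
```

Emit:
move_arm(series=[8.5, 0.4, -0.3, 3.8, 0.6, 0.4, 0, 8.5, 0, 0, 4.0, 0, 0, 0, 8.5, 0, 0, 0, 0, 0, 0, 0, 0, 0, 0, 0, 0, 0, 0, 0, 0, 0, 0, 0, 0])

```text
time: 10.3
tool_pos: [0.5345, 0.061, 0.0633]
tcp_rot: [-3.041, 0.782, -0.007]
wrist_force: [-1.0, 1.1, -0.3]
width: 0.599
grip_force: 0.0
```

Emit:
move_arm(series=[0, 0, 0, 0, 0, 0, 0])

```text
time: 10.42
tool_pos: [0.5345, 0.0609, 0.0631]
tcp_rot: [-3.041, 0.783, -0.007]
wrist_force: [1.9, 0.4, 8.0]
width: 0.46
grip_force: 42.5
```

Run:
```python
from h import *
s=read_state();print(s['tool_pos'],s['width'],s['grip_force'])
c=plan([*s['tool_pos'][:2],.16],-4); c=plan([.4197,.3655,.16],-4,c);c=plan([.4197,.3655,.065],-4,c)
c=plan([.4197,.3655,.16],-4,c); c=plan([.526,-.045,.14],-4,c); c=plan([.526,-.045,.14],-32.5,c)
```

```text
[0.53446407 0.06093141 0.06313159] 0.4595564916748424 42.46735453605652
after-turn cm [ 0.    0.   -9.69] deg [ -0.1  -0.3 -24.9] rows>= 3
after-turn cm [-13.57 -29.58   0.  ] deg [0. 0. 0.] rows>= 6
after-turn cm [0.  0.  9.5] deg [0. 0. 0.] rows>= 2
after-turn cm [ 0.   0.  -9.5] deg [0. 0. 0.] rows>= 2
after-turn cm [13.47 40.21  2.  ] deg [0. 0. 0.] rows>= 8
after-turn cm [0. 0. 0.] deg [ 0.   0.  28.5] rows>= 3
```

Emit:
move_arm(series=[0, 0, 0, -3.2, 0, -0.1, -8.3, 0, 0, 0, -3.2, 0, -0.1, -8.3, 0, 0, 0, -3.3, 0, -0.1, -8.3, 0, -2.3, -4.9, 0, 0, 0, 0, 0, -2.3, -4.9, 0, 0, 0, 0])

```text
time: 11.05
tool_pos: [0.4941, 0.1623, 0.1598]
tcp_rot: [-3.138, 0.113, 0.003]
wrist_force: [0.2, 0.9, -0.8]
width: 0.463
grip_force: 41.2
```

Emit:
move_arm(series=[0, -2.3, -4.9, 0, 0, 0, 0, 0, -2.3, -4.9, 0, 0, 0, 0, 0, -2.2, -5.0, 0, 0, 0, 0, 0, -2.2, -5.0, 0, 0, 0, 0, 0, 0, 0, 4.7, 0, 0, 0])

```text
time: 11.68
tool_pos: [0.4198, 0.372, 0.1167]
tcp_rot: [-3.13, 0.102, -0.007]
wrist_force: [0.6, -0.5, -0.4]
width: 0.458
grip_force: 41.3
```

Emit:
move_arm(series=[0, 0, 0, 4.7, 0, 0, 0, 0, 0, 0, 0, 0, 0, 0, 6.0, 0, 0, 0, 0, 0, 0, 6.0, 0, 0, 0, 0, 0, 0, 7.0, 0, 0, -4.7, 0, 0, 0])

```text
time: 12.3
tool_pos: [0.4158, 0.3639, 0.1106]
tcp_rot: [3.137, -0.11, -0.014]
wrist_force: [0.5, -0.3, -0.9]
width: 0.817
grip_force: 0.0
```

```bash
python3 chk.py top4.png
python3 - <<'E'
from h import *
a=cv2.imread('pics/top4.png');x=a[140:290,95:305]; cv2.imwrite('pics/crop4.png',np.clip(cv2.resize(x,(798,570),interpolation=cv2.INTER_CUBIC)*1.8,0,255).astype(np.uint8))
c=plan([.526,-.045,.16],-4)
E
```

```text
[0.41583782 0.36386531 0.11063639] 0.816761066600715 12.3
a 13.2
b 3.6
after-turn cm [13.38 40.44 -4.01] deg [-0.4 -0.1 -0. ] rows>= 8
```

View pics/crop4.png

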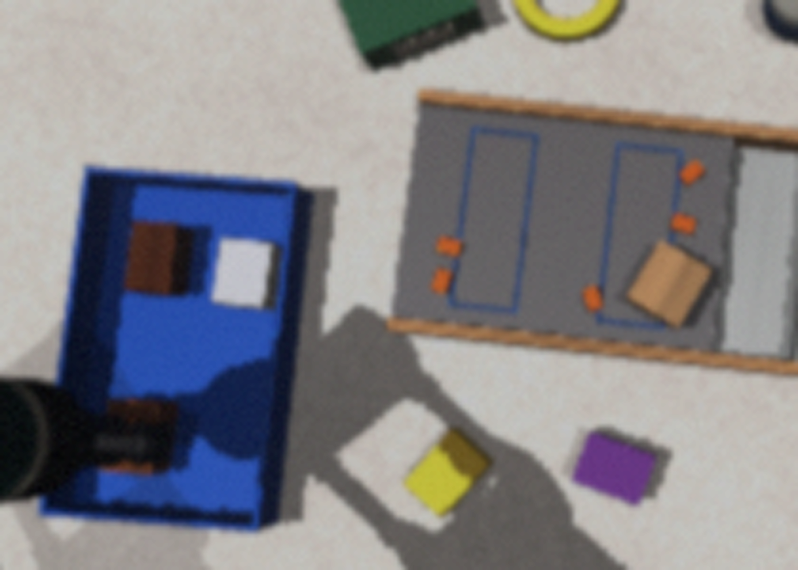

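The bin now holds c, d and a. Pale block b is still at (668,283) on the board.

Emit:
move_arm(series=[8.5, 0, 0, -4, 0, 0, 0, 8.5, 1.7, 5, 0, 0, 0, 0, 8.5, 1.7, 5, 0, 0, 0, 0, 8.5, 1.7, 5, 0, 0, 0, 0, 8.5, 1.7, 5, 0, 0, 0, 0])

```text
time: 12.98
tool_pos: [0.4733, 0.1599, 0.154]
tcp_rot: [-3.137, 0.11, -0.001]
wrist_force: [1.0, 0.1, -0.2]
width: 0.995
grip_force: 0.0
```

Emit:
move_arm(series=[8.5, 1.7, 5, 0, 0, 0, 0, 8.5, 1.7, 5, 0, 0, 0, 0, 8.5, 1.6, 5, 0, 0, 0, 0, 8.5, 1.6, 5, 0, 0, 0, 9, 8.5, 0, 0, 0, 0, 0, 9.5])

```text
time: 13.6
tool_pos: [0.5258, -0.0469, 0.1536]
tcp_rot: [3.078, -0.629, 0.002]
wrist_force: [-0.9, 0.8, 0.1]
width: 0.994
grip_force: 0.0
```

Emit:
move_arm(series=[8.5, 0, 0, 2, 0, 0, 9.5, 8.5, 0, 0, 0, 0, 0, 0])

```text
time: 13.85
tool_pos: [0.5231, -0.0434, 0.1314]
tcp_rot: [3.02, -0.865, -0.007]
wrist_force: [-0.7, -0.1, 0.1]
width: 0.995
grip_force: 0.0
```

Run:
```python
from h import *
print(read_state()['tool_pos']);c=plan([.526,-.045,.06],-32.5)
```

```text
[ 0.52312167 -0.04341118  0.13137252]
after-turn cm [ 0.33 -0.02  7.14] deg [0.1 0.2 0.6] rows>= 2
```

Emit:
move_arm(series=[8.5, 0.3, 0, 3.5, 0, 0, 0.5, 8.5, 0, 0, 3.6, 0, 0, 0, 8.5, 0, 0, 0, 0, 0, 0, 0, 0, 0, 0, 0, 0, 0, 0, 0, 0, 0, 0, 0, 0])

```text
time: 14.48
tool_pos: [0.5274, -0.0446, 0.0621]
tcp_rot: [-3.016, 0.878, 0.001]
wrist_force: [-0.1, 0.0, 0.7]
width: 0.598
grip_force: 0.0
```

Emit:
move_arm(series=[0, 0, 0, 0, 0, 0, 0])

```text
time: 14.6
tool_pos: [0.5274, -0.0446, 0.0621]
tcp_rot: [-3.016, 0.878, 0.001]
wrist_force: [-1.3, 1.1, 5.5]
width: 0.518
grip_force: 41.8
```

Run:
```python
from h import *
s=read_state();print(s['tool_pos'],s['width'],s['grip_force'])
c=plan([*s['tool_pos'][:2],.16],-4); c=plan([.4148,.2956,.16],-4,c);c=plan([.4148,.2956,.065],-4,c)
```

```text
[ 0.52743634 -0.04463441  0.06210647] 0.5183048445380344 41.830124258995056
after-turn cm [ 0.    0.   -9.79] deg [ -0.    0.  -28.5] rows>= 3
after-turn cm [-13.61 -33.15   0.  ] deg [0. 0. 0.] rows>= 6
after-turn cm [0.  0.  9.5] deg [0. 0. 0.] rows>= 2
```

Emit:
move_arm(series=[0, 0, 0, -3.3, 0, 0, -9.5, 0, 0, 0, -3.3, 0, 0, -9.5, 0, 0, 0, -3.2, 0, 0, -9.5, 0, -2.3, -5.5, 0, 0, 0, 0, 0, -2.3, -5.5, 0, 0, 0, 0])

```text
time: 15.22
tool_pos: [0.4881, 0.0691, 0.1595]
tcp_rot: [-3.138, 0.113, 0.003]
wrist_force: [1.5, 0.7, -0.2]
width: 0.518
grip_force: 41.2
```

Emit:
move_arm(series=[0, -2.3, -5.5, 0, 0, 0, 0, 0, -2.3, -5.5, 0, 0, 0, 0, 0, -2.2, -5.5, 0, 0, 0, 0, 0, -2.2, -5.6, 0, 0, 0, 0, 0, 0, 0, 4.7, 0, 0, 0])

```text
time: 15.85
tool_pos: [0.4157, 0.3017, 0.1162]
tcp_rot: [-3.131, 0.1, -0.008]
wrist_force: [0.7, -1.0, -0.5]
width: 0.522
grip_force: 41.4
```

Emit:
move_arm(series=[0, 0, 0, 4.7, 0, 0, 0, 0, 0, 0, 0, 0, 0, 0, 6.5, 0, 0, 0, 0, 0, 0, 6.5, 0, 0, 0, 0, 0, 0, 7.0, 0, 0, -5, 0, 0, 0])

```text
time: 16.48
tool_pos: [0.4106, 0.293, 0.1128]
tcp_rot: [3.136, -0.11, -0.017]
wrist_force: [1.0, -0.0, 0.5]
width: 0.819
grip_force: 0.0
```

Emit:
move_arm(series=[8.5, 0, 0, -6, 0, 0, 0, 8.5, 0, 5.5, -5, 0, 0, 0, 8.5, 0, 5.5, 0, 0, 0, 0, 8.5, 0, 5.5, 0, 0, 0, 0, 8.5, 0, 5.5, 0, 0, 0, 0])

```text
time: 17.1
tool_pos: [0.399, 0.0825, 0.2186]
tcp_rot: [-3.139, 0.109, 0.001]
wrist_force: [1.3, -0.2, 0.0]
width: 0.997
grip_force: 0.0
```

Run:
```python
from h import *
s=read_state();print(s['tool_pos'],s['time'])
a=snap('top','top5.png');x=a[135:285,95:400,::-1]; cv2.imwrite('pics/crop5.png',np.clip(cv2.resize(x,(793,390),interpolation=cv2.INTER_CUBIC)*1.8,0,255).astype(np.uint8))
```

```text
[0.39903174 0.08248575 0.21858145] 17.1
```

View pics/crop5.png

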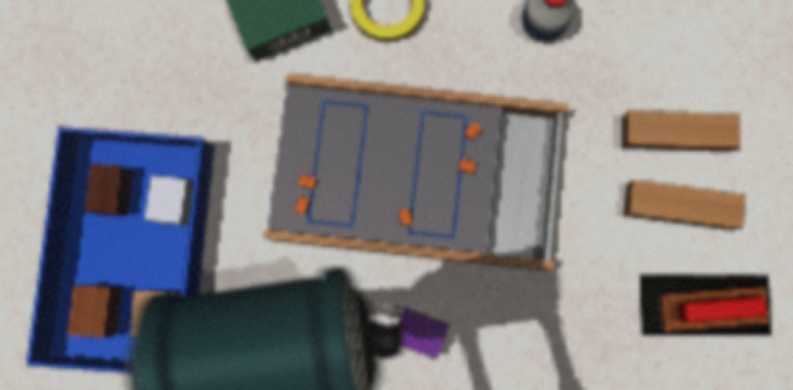

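All four offcuts are in the bin and the chips are undisturbed: (474,131), (468,166), (307,182), (302,205) and (405,217). Next is the scraper.

```bash
sed -i 's/<2.4/<2.25/' h.py
python3 - <<'E'
from h import *
c=plan([.415,-.340,.15],-4);c=plan([.415,-.340,.15],-86,c)
C=lambda l: np.array(l,float)/2.6+[95,135]-.3
for l in ([[423,112],[466,117],[453,237],[410,233]],[[324,100],[368,104],[353,225],[309,221]]):
    w=px2w('top',C(l),.04); print(w.mean(0).round(4),[round(float(np.linalg.norm(w[i]-w[i-1])),3) for i in range(4)],np.degrees(np.arctan2(*(w[0]-w[3])[[1,0]])).round(1))
a=-.104
R=np.array([[np.cos(a),-np.sin(a)],[np.sin(a),np.cos(a)]])
print(R@[0,-.055]+[.5741,.0286],R@[0,.06]+[.5741,.0286])
E
```

```text
after-turn cm [ 4.59 41.47  6.81] deg [ 0.3  0.1 -0.2] rows>= 8
after-turn cm [0. 0. 0.] deg [  0.   0. -98.] rows>= 10
[ 0.5675 -0.023   0.04  ] [0.14, 0.05, 0.139, 0.049] -6.1
[0.5819 0.0908 0.04  ] [0.141, 0.051, 0.141, 0.05] -6.2
[ 0.56839031 -0.02610283] [0.58032876 0.08827581]
```

Emit:
move_arm(series=[8.5, 0.6, 5.2, 0, 0, 0, 0, 8.5, 0.6, 5.2, 0, 0, 0, 0, 8.5, 0.6, 5.2, 0, 0, 0, 0, 8.5, 0.6, 5.2, 0, 0, 0, 0, 8.5, 0.6, 5.2, 0, 0, 0, 0], grip_force=80)

```text
time: 17.77
tool_pos: [0.4108, -0.1793, 0.218]
tcp_rot: [3.139, -0.111, -0.003]
wrist_force: [0.6, 1.3, 0.3]
width: 0.994
grip_force: 0.0
```

Emit:
move_arm(series=[8.5, 0.6, 5.2, 0, 0, 0, 0, 8.5, 0.5, 5.2, 0, 0, 0, 0, 8.5, 0.5, 5.1, 0, 0, 0, 0, 8.5, 0, 0, 2, 0, 0, -9.8, 8.5, 0, 0, 2, 0, 0, -9.8])

```text
time: 18.4
tool_pos: [0.4158, -0.3344, 0.1773]
tcp_rot: [3.112, 0.431, -0.004]
wrist_force: [0.2, 0.9, 0.6]
width: 0.994
grip_force: 0.0
```

Emit:
move_arm(series=[8.5, 0, 0, 2, 0, 0, -9.8, 8.5, 0, 0, 0.8, 0, 0, -9.8, 8.5, 0, 0, 0, 0, 0, -9.8, 8.5, 0, 0, 0, 0, 0, -9.8, 8.5, 0, 0, 0, 0, 0, -9.8])

```text
time: 19.02
tool_pos: [0.4158, -0.3333, 0.1496]
tcp_rot: [-2.65, -1.685, 0.005]
wrist_force: [0.8, -0.2, 0.1]
width: 0.992
grip_force: 0.0
```

Emit:
move_arm(series=[8.5, 0, 0, 0, 0, 0, -9.8, 8.5, 0, 0, 0, 0, 0, -9.8, 8.5, 0, 0, 0, 0, 0, -9.8, 8.5, 0, 0, 0, 0, 0, 0])

```text
time: 19.52
tool_pos: [0.4158, -0.3333, 0.1494]
tcp_rot: [-2.144, -2.294, 0.004]
wrist_force: [-1.7, 0.4, 0.6]
width: 0.996
grip_force: 0.0
```

Run:
```python
from h import *
s=read_state();print(s['tool_pos'],s['q'].round(2))
im=snap('wrist','w3.png');cal=calibration('wrist')
hsv=cv2.cvtColor(im,cv2.COLOR_RGB2HSV);m=(((hsv[...,0]<6)|(hsv[...,0]>174))&(hsv[...,1]>200)&(hsv[...,2]>90)).astype(np.uint8)
n,l,st,ce=cv2.connectedComponentsWithStats(m);i=1+st[1:,4].argmax();print(st[i])
r=cv2.minAreaRect(np.argwhere(l==i)[:,::-1].astype(np.float32));w=px2w('wrist',cv2.boxPoints(r),.064,cal);print(w.round(3),w.mean(0),cv2.boxPoints(r))
c=plan([.415,-.340,.038],-86)
```

```text
[ 0.41578405 -0.3332638   0.14939149] [-0.72  0.07  2.   -0.    1.07 -0.79]
[ 235  147   26  104 2493]
[[ 0.399 -0.287  0.064]
 [ 0.419 -0.286  0.064]
 [ 0.426 -0.376  0.064]
 [ 0.404 -0.378  0.064]] [ 0.41202    -0.33197271  0.064     ] [[235. 147.]
 [260. 147.]
 [260. 250.]
 [235. 250.]]
after-turn cm [-0.67 -0.12 11.12] deg [-0.2 -0.  -0.2] rows>= 2
```

Emit:
move_arm(series=[8.5, -0.2, -0.3, 4, 0, 0, 0, 8.5, 0, 0, 4, 0, 0, 0, 8.5, 0, 0, 3.1, 0, 0, 0, 8.5, 0, 0, 0, 0, 0, 0, 0, 0, 0, 0, 0, 0, 0])

```text
time: 20.2
tool_pos: [0.4129, -0.3356, 0.0383]
tcp_rot: [-2.142, -2.295, 0.004]
wrist_force: [-0.3, -0.6, 0.4]
width: 0.813
grip_force: 0.0
```

Emit:
move_arm(series=[0, 0, 0, 0, 0, 0, 0, 0, 0, 0, 0, 0, 0, 0, 0, 0, 0, 0, 0, 0, 0, 0, 0, 0, 0, 0, 0, 0])

```text
time: 20.7
tool_pos: [0.413, -0.3356, 0.0383]
tcp_rot: [-2.141, -2.296, 0.003]
wrist_force: [0.4, 1.0, 7.4]
width: 0.247
grip_force: 79.3
```

Run:
```python
from h import *
s=read_state();print(s['tool_pos'],s['width'],s['grip_force'],s['wrist_force'],np.degrees(np.arctan2(*cv2.Rodrigues(s['tcp_rot'])[0][[1,0],0])))
```

```text
[ 0.41298212 -0.33556563  0.03826376] 0.24688985575183567 79.33065891265869 [0.43056701 1.01262979 7.40686854] 93.99530860876733
```

```bash
cat >> h.py <<'E'
O=np.array([.5743,.030]);TH=-.106
def B(x,y): 
    c,s=np.cos(TH),np.sin(TH); return O+[c*x-s*y,s*x+c*y]
E
python3 - <<'E'
from h import *
p=B(-.017,.138);s=read_state();c=(s['tool_pos'],cv2.Rodrigues(s['tcp_rot'])[0])
c=plan([*s['tool_pos'][:2],.2],94,c);c=plan([*p,.2],94,c);c=plan([*p,.2],-6.1,c);c=plan([*p,.073],-6.1,c);print(p)
E
```

```text
after-turn cm [  0.     0.   -16.17] deg [-0.2  0.  -0. ] rows>= 3
after-turn cm [49.23 19.38  0.  ] deg [0. 0. 0.] rows>= 9
after-turn cm [0. 0. 0.] deg [  0.    0.  -79.9] rows>= 8
after-turn cm [ 0.   0.  12.7] deg [0. 0. 0.] rows>= 3
[0.57199604 0.16902407]
```

Emit:
move_arm(series=[0, 0, 0, -4, 0, 0, 0, 0, 0, 0, -4, 0, 0, 0, 0, 0, 0, -4, 0, 0, 0, 0, 0, 0, -4.2, 0, 0, 0, 0, 4.9, 1.9, 0, 0, 0, 0])

```text
time: 21.32
tool_pos: [0.4305, -0.2883, 0.2035]
tcp_rot: [2.144, 2.289, -0.003]
wrist_force: [1.3, 0.9, -2.6]
width: 0.245
grip_force: 79.0
```

Emit:
move_arm(series=[0, 4.9, 1.9, 0, 0, 0, 0, 0, 4.9, 1.9, 0, 0, 0, 0, 0, 4.9, 1.9, 0, 0, 0, 0, 0, 4.9, 1.9, 0, 0, 0, 0, 0, 4.9, 1.9, 0, 0, 0, 0])

```text
time: 21.95
tool_pos: [0.5056, -0.0321, 0.1982]
tcp_rot: [-2.139, -2.294, 0.005]
wrist_force: [0.6, -0.4, -1.1]
width: 0.245
grip_force: 79.0
```

Emit:
move_arm(series=[0, 4.9, 1.9, 0, 0, 0, 0, 0, 4.9, 1.9, 0, 0, 0, 0, 0, 4.9, 2.0, 0, 0, 0, 0, 0, 4.9, 2.0, 0, 0, 0, 0, 0, 0, 0, 0, 0, 0, -8])

```text
time: 22.58
tool_pos: [0.5703, 0.1707, 0.1978]
tcp_rot: [-1.965, -2.444, 0.003]
wrist_force: [0.3, -1.0, -2.1]
width: 0.244
grip_force: 79.0
```

Emit:
move_arm(series=[0, 0, 0, 0, 0, 0, -8, 0, 0, 0, 0, 0, 0, -8, 0, 0, 0, 0, 0, 0, -8, 0, 0, 0, 0, 0, 0, -8, 0, 0, 0, 0, 0, 0, -8])

```text
time: 23.2
tool_pos: [0.5694, 0.1669, 0.1977]
tcp_rot: [-1.014, -2.967, 0.003]
wrist_force: [0.5, -0.6, -1.8]
width: 0.249
grip_force: 78.9
```

Emit:
move_arm(series=[0, 0, 0, 0, 0, 0, -8, 0, 0, 0, 0, 0, 0, -8, 0, 0, 0, 0, 0, 0, -8, 0, 0, 0, 0, 0, 0, -8, 0, 0, 0, 0, 0, 0, 0])

```text
time: 23.82
tool_pos: [0.5695, 0.167, 0.1979]
tcp_rot: [-0.167, -3.131, -0.001]
wrist_force: [-1.1, 0.2, -1.6]
width: 0.247
grip_force: 79.0
```

Run:
```python
from h import *
s=read_state();print(s['tool_pos'],s['width'],s['grip_force'])
p=B(-.017,.138);c=plan([*p,.085],-6.1)
im=snap('wrist','w4.png');print(w2px('wrist',[[*B(x,y),.055] for x,y in((.085,.13),(-.085,.13))]))
cv2.imwrite('pics/w4.png',np.clip(im[:,:,::-1].astype(float)*1.6,0,255).astype(np.uint8))
```

```text
[0.56951566 0.1669582  0.19787169] 0.2472895582195146 78.95361542701721
after-turn cm [-0.22  0.23 11.29] deg [ 0.  -0.4  0. ] rows>= 2
[[246.04884738 274.79772233]
 [244.67757901 121.87320662]]
```

View pics/w4.png

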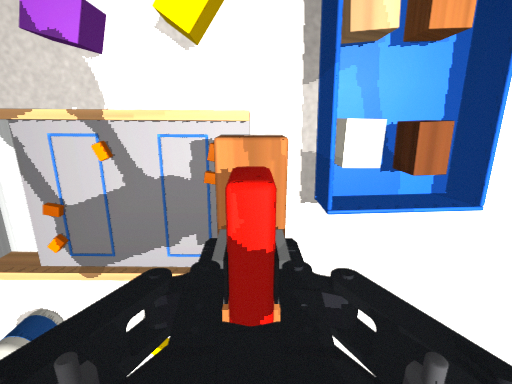

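The wrist view shows the scraper held upright, its blade end at (251,136) and handle end at (251,168). The fence end is at (250,120), where I predicted (245,122). I'll check how well the grip is centred.

Run:
```python
from h import *
s=read_state();t=s['tool_pos'];R=cv2.Rodrigues(s['tcp_rot'])[0]
for uv,z in (([251,136],.186),([251,168],.224),([215,200],.186),([287,200],.186)):
    print((R.T@(px2w('wrist',[uv],z)[0]-t)*1000).round(1))
c=plan([*B(-.017,.138),.085],-6.1)
for uv in ([[250,120]],[[250,110]]): p=px2w('wrist',uv,.055)[0][:2]-O; print('fence',np.cos(TH)*p[0]+np.sin(TH)*p[1],-np.sin(TH)*p[0]+np.cos(TH)*p[1])
for u in ([212,152],[210,178]): p=px2w('wrist',[u],.049)[0][:2]-O; print('chip right edge',np.cos(TH)*p[0]+np.sin(TH)*p[1],-np.sin(TH)*p[0]+np.cos(TH)*p[1])
```

```text
[60.8  0.4 12.4]
[ 51.    0.4 -25.7]
[ 25.7 -19.8  12.2]
[25.7 20.5 12.2]
after-turn cm [-0.21  0.23 11.3 ] deg [ 0.  -0.4 -0.1] rows>= 2
fence -0.0867552077386382 0.13522504700678126
fence -0.09610749370704441 0.1352621321703331
chip right edge -0.05496249491902623 0.0958726312538823
chip right edge -0.02755930393330093 0.0926058616827558
```

Run:
```python
from h import *
c=plan([*B(-.013,.140),.073],-6.1)
```

```text
after-turn cm [-0.61  0.43 12.5 ] deg [ 0.  -0.4 -0.1] rows>= 3
```

Emit:
move_arm(series=[0, -0.6, 0.4, 4, 0, -0.4, 0, 0, 0, 0, 4, 0, 0, 0, 0, 0, 0, 3, 0, 0, 0, 0, 0, 0, 0, 0, 0, 0])

```text
time: 24.38
tool_pos: [0.5735, 0.1698, 0.0853]
tcp_rot: [-0.167, -3.132, 0.003]
wrist_force: [-0.6, -0.6, -1.9]
width: 0.245
grip_force: 78.9
```

Run:
```python
from h import *
c=plan([*B(-.013,.140),.073],-6.1,);c=plan([*B(-.013,-.112),.073],-6.1,c);print(read_state()['wrist_force'])
```

```text
after-turn cm [-0.26  0.11  1.23] deg [-0.1 -0.3 -0. ] rows>= 1
after-turn cm [-1.00e-02 -2.52e+01  0.00e+00] deg [0. 0. 0.] rows>= 5
[-0.55719754 -0.63727063 -1.87351167]
```

Lowering, then reading the contact force.

Emit:
move_arm(series=[0, -0.2, 0.1, 0.7, 0, -0.3, 0, 0, 0, 0, 0.5, 0, 0, 0, 0, 0, 0, 0, 0, 0, 0])

```text
time: 24.75
tool_pos: [0.5791, 0.1715, 0.0775]
tcp_rot: [0.164, 3.129, 0.001]
wrist_force: [0.0, 0.4, -2.3]
width: 0.242
grip_force: 78.9
```

Run:
```python
from h import *
s=read_state();print(s['tool_pos'],s['wrist_force']);c=plan([*B(-.013,.140),.073],-6.1,);c=plan([*B(-.013,-.112),.073],-6.1)
im=snap('wrist','w5.png');cv2.imwrite('pics/w5.png',np.clip(im[:,:,::-1].astype(float)*1.6,0,255).astype(np.uint8))
```

```text
[0.57912213 0.17150015 0.07747379] [ 0.04357517  0.38298451 -2.30088821]
after-turn cm [ 0.28 -0.12  0.45] deg [0.1 0.5 0.1] rows>= 1
after-turn cm [  0.27 -25.32   0.45] deg [0.1 0.5 0.1] rows>= 5
```

View pics/w5.png

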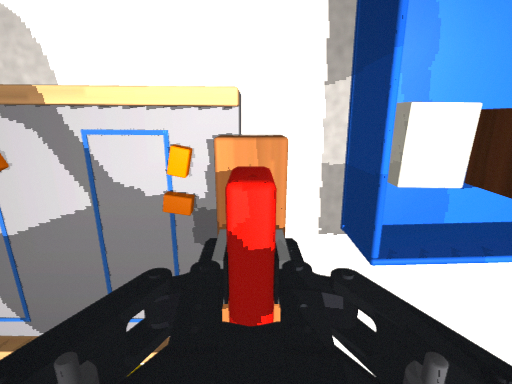

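The blade hangs over the plate edge at (240,115), and the nearest chips, (180,160) and (179,203), are clear in front of its face at u=215. I'll check whether the pose reading has settled.

Emit:
move_arm(series=[0, 0, 0, 0, 0, 0, 0, 0, 0, 0, 0, 0, 0, 0])

```text
time: 25.05
tool_pos: [0.579, 0.1714, 0.0773]
tcp_rot: [0.164, 3.129, 0.001]
wrist_force: [0.4, -0.4, -2.1]
width: 0.248
grip_force: 78.9
```

Run:
```python
from h import *
s=read_state();print(s['tool_pos'],s['q']);c=plan([*B(-.013,.140),.073],-6.1,)
t=s['tool_pos'];R=cv2.Rodrigues(s['tcp_rot'])[0]
def bf(p): p=p[:2]-O; return (np.array([np.cos(TH)*p[0]+np.sin(TH)*p[1],-np.sin(TH)*p[0]+np.cos(TH)*p[1]])*1000).round(1)
z=t[2]-.032
for uv in ([251,136],[215,200],[287,200]): p=px2w('wrist',[uv],z+.02)[0]; print((R.T@(p-t)*1000).round(1),bf(p))
print(bf(px2w('wrist',[[240,104]],.055)[0]),bf(px2w('wrist',[[240,86]],.055)[0]),bf(px2w('wrist',[[194,200]],.045)[0]),bf(t))
```

```text
[0.5789778  0.17144682 0.07725443] [ 0.24776582  0.27465994  1.91080869 -0.00245126  0.94811371 -1.21687863]
after-turn cm [ 0.27 -0.11  0.43] deg [0.1 0.5 0.1] rows>= 1
[60.9  0.4 11.5] [-71.1 141.4]
[ 25.9 -19.8  11.8] [-36.1 121.3]
[25.8 20.4 11.8] [-36.  161.5]
[-87.3 135.5] [-96.3 135.6] [-29.6 105.2] [-10.3 141.1]
```

Emit:
move_arm(series=[0, 0.4, 0, 0.3, 0, 0.4, 0, 0, 0, -1, 0.1, 0, 0, 0, 0, 0, -2, 0, 0, 0, 0, 0, 0, -2, 0, 0, 0, 0, 0, 0, -2, 0, 0, 0, 0])

```text
time: 25.68
tool_pos: [0.5672, 0.1002, 0.0727]
tcp_rot: [0.166, 3.137, 0.001]
wrist_force: [-0.5, 0.9, -2.8]
width: 0.248
grip_force: 79.0
```

```bash
sed -i 's/^O=.*;TH/O=np.array([.5738,.0325]);TH/' h.py
cat > st.py <<'E'
from h import *
s=read_state();t=s['tool_pos'];p=t[:2]-O;print('board',(np.cos(TH)*p[0]+np.sin(TH)*p[1]).round(4),(-np.sin(TH)*p[0]+np.cos(TH)*p[1]).round(4),t.round(4),'F',s['wrist_force'].round(1),s['width'].round(3),s['time'])
R=cv2.Rodrigues(s['tcp_rot'])[0];print('yaw',np.degrees(np.arctan2(R[1,0],R[0,0])).round(2),'tilt',np.degrees(R[:2,2]).round(2))
E
python3 st.py
```

```text
Traceback (most recent call last):
  File "st.py", line 2, in <module>
    s=read_state();t=s['tool_pos'];p=t[:2]-O;print('board',(np.cos(TH)*p[0]+np.sin(TH)*p[1]).round(4),(-np.sin(TH)*p[0]+np.cos(TH)*p[1]).round(4),t.round(4),'F',s['wrist_force'].round(1),s['width'].round(3),s['time'])
                                                                                                                                                                                           ^^^^^^^^^^^^^^^^
AttributeError: 'float' object has no attribute 'round'
```

Emit:
move_arm(series=[0, 0, -2.2, 0, 0, 0, 0, 0, 0, -2.2, 0, 0, 0, 0, 0, 0, -2.2, 0, 0, 0, 0, 0, 0, -2.2, 0, 0, 0, 0, 0, 0, -2.2, 0, 0, 0, 0])

```text
time: 26.3
tool_pos: [0.5556, -0.009, 0.0728]
tcp_rot: [0.165, 3.136, 0.001]
wrist_force: [0.2, 1.1, -0.7]
width: 0.244
grip_force: 79.0
```

```bash
sed -i "s/s\['width'\].round(3)/round(s['width'],3)/" st.py; python3 st.py
python3 - <<'E'
from h import *
im=snap('wrist','w6.png');cv2.imwrite('pics/w6.png',np.clip(im[:,:,::-1].astype(float)*1.6,0,255).astype(np.uint8))
E
```

```text
board -0.0137 -0.0432 [ 0.5556 -0.009   0.0728] F [ 0.2  1.1 -0.7] 0.244 26.3
yaw 173.96 tilt [0.05 0.03]
```

View pics/w6.png

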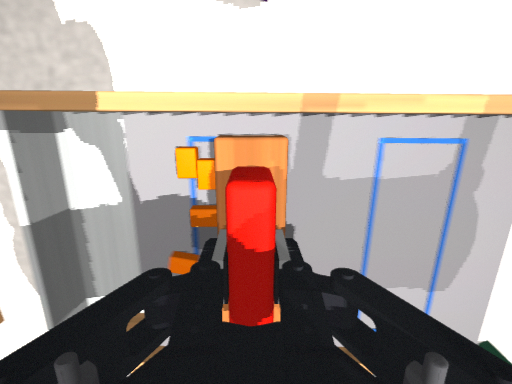

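Four chips are riding ahead of the blade at (186,162), (205,173), (204,216) and (184,262). I keep pushing.

Emit:
move_arm(series=[0, 0, -1.8, 0, 0, 0, 0, 0, 0, -1.8, 0, 0, 0, 0, 0, 0, -1.8, 0, 0, 0, 0, 0, 0, -1.8, 0, 0, 0, 0, 0, 0, 0, 0, 0, 0, 0])

```text
time: 26.98
tool_pos: [0.5483, -0.0803, 0.0726]
tcp_rot: [0.167, 3.137, 0.001]
wrist_force: [-0.3, 0.7, -2.2]
width: 0.248
grip_force: 79.2
```

```bash
python3 st.py
python3 - <<'E'
from h import *
im=snap('wrist','w7.png');im2=snap('top','top6.png')
a=np.clip(im[:,:,::-1].astype(float)*1.6,0,255);b=np.clip(cv2.resize(im2[150:246,210:338,::-1],(512,384),interpolation=cv2.INTER_CUBIC)*1.8,0,255)
cv2.imwrite('pics/m7.png',cv2.resize(np.hstack([a,b]).astype(np.uint8),(800,300)))
E
```

```text
board -0.0134 -0.1149 [ 0.5483 -0.0803  0.0726] F [-0.3  0.7 -2.2] 0.248 26.975
yaw 173.9 tilt [0.03 0.02]
```

View pics/m7.png

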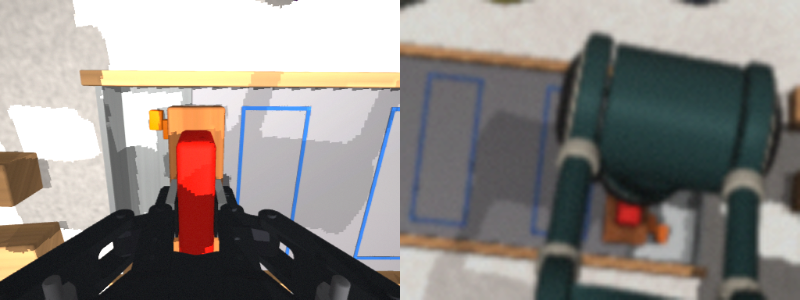

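Emit:
move_arm(series=[0, 0, -1, 0, 0, 0, 0, 0, 0, 0, 0, 0, 0, 0, 0, 0, 0, -3, 0, 0, 0, 0, 0, 5, -1, 0, 0, 0, 0, 0, 5, 0, 0, 0, 0])

```text
time: 27.7
tool_pos: [0.5593, 0.0114, 0.1144]
tcp_rot: [0.167, 3.133, 0.001]
wrist_force: [1.2, 0.2, -2.4]
width: 0.245
grip_force: 79.2
```

```bash
python3 st.py
cat > chips.py <<'E'
from h import *
import sys
def bf(p): p=p[:2]-O; return (np.array([np.cos(TH)*p[0]+np.sin(TH)*p[1],-np.sin(TH)*p[0]+np.cos(TH)*p[1]])*1000).round(0)
for cam in ('top','wrist'):
    im=snap(cam,sys.argv[1]+cam+'.png'); h=cv2.cvtColor(im,cv2.COLOR_RGB2HSV)
    m=((h[...,0]>6)&(h[...,0]<24)&(h[...,1]>200)&(h[...,2]>70)).astype(np.uint8)
    n,l,st,ce=cv2.connectedComponentsWithStats(m)
    for i in range(1,n):
        if st[i,4]>(8 if cam=='top' else 50):
            b=[bf(px2w(cam,[ce[i]],z)[0]) for z in(.0445,.008)]
            if abs(b[0][0])<110 and -210<b[0][1]<150: print(cam,ce[i].round(),st[i,4],'plate',b[0],'tray',b[1])
E
python3 chips.py k1
```

```text
board -0.0122 -0.0225 [0.5593 0.0114 0.1144] F [ 1.2  0.2 -2.4] 0.245 27.7
yaw 173.9 tilt [0.24 0.04]
wrist [100. 151.] 639 plate [ -59. -130.] tray [ -55. -150.]
wrist [116. 188.] 131 plate [ -31. -122.] tray [ -21. -141.]
wrist [121. 225.] 124 plate [  -0. -123.] tray [  15. -141.]
```

Emit:
move_arm(series=[0, -3.2, 0.5, 0, 0, 0, 0, 0, 0, 0, 2.2, 0, 0.2, 0, 0, 0, 0, 1.2, 0, 0, 0, 0, 0, 0, 0, 0, 0, 0])

```text
time: 28.3
tool_pos: [0.5873, 0.012, 0.0761]
tcp_rot: [-0.165, -3.129, -0.001]
wrist_force: [0.2, 0.2, -2.0]
width: 0.245
grip_force: 79.5
```

```bash
python3 st.py
```

```text
board 0.0156 -0.0189 [0.5873 0.012  0.0761] F [ 0.2  0.2 -2. ] 0.245 28.3
yaw 173.98 tilt [-0.49  0.06]
```

Emit:
move_arm(series=[0, -0.3, 0, 0.35, 0, 0.4, 0, 0, 0, -1.8, 0, 0, 0, 0, 0, 0, -1.8, 0, 0, 0, 0, 0, 0, -1.8, 0, 0, 0, 0, 0, 0, -1.8, 0, 0, 0, 0])

```text
time: 28.92
tool_pos: [0.5855, -0.0613, 0.0754]
tcp_rot: [-0.165, -3.128, -0.002]
wrist_force: [0.3, -0.2, -0.7]
width: 0.247
grip_force: 79.4
```

Emit:
move_arm(series=[0, 0, -1.8, 0, 0, 0, 0, 0, 0, -1.8, 0, 0, 0, 0, 0, 0, 0, 0, 0, 0, 0, 0, 0, 0, 0, 0, 0, 0])

```text
time: 29.42
tool_pos: [0.5818, -0.0954, 0.0751]
tcp_rot: [-0.165, -3.127, -0.002]
wrist_force: [0.2, -0.4, -1.2]
width: 0.246
grip_force: 79.6
```

```bash
python3 st.py
python3 - <<'E'
from h import *
s=read_state();c=plan([*s['tool_pos'][:2],.2],-6.1); c=plan([.414,-.332,.2],-6.1,c); c=plan([.414,-.332,.2],94,c)
E
```

```text
board 0.0215 -0.1263 [ 0.5818 -0.0954  0.0751] F [ 0.2 -0.4 -1.2] 0.246 29.425
yaw 173.97 tilt [-0.57  0.12]
after-turn cm [  0.     0.   -12.49] deg [ 0.1 -0.6  0.1] rows>= 3
after-turn cm [ 14.17 -25.31   0.  ] deg [0. 0. 0.] rows>= 5
after-turn cm [0. 0. 0.] deg [ 0.   0.  79.9] rows>= 8
```

Emit:
move_arm(series=[0, 0, 0, -4, 0, -0.6, 0, 0, 0, 0, -4, 0, 0, 0, 0, 0, 0, -4.5, 0, 0, 0, 0, 2.4, -4.2, 0, 0, 0, 0, 0, 2.4, -4.2, 0, 0, 0, 0])

```text
time: 30.05
tool_pos: [0.526, -0.1738, 0.2013]
tcp_rot: [0.159, 3.135, -0.0]
wrist_force: [0.1, -1.2, -1.9]
width: 0.249
grip_force: 79.6
```

Emit:
move_arm(series=[0, 2.4, -4.2, 0, 0, 0, 0, 0, 2.4, -4.2, 0, 0, 0, 0, 0, 2.3, -4.2, 0, 0, 0, 0, 0, 2.3, -4.3, 0, 0, 0, 0, 0, 0, 0, 0, 0, 0, 0])

```text
time: 30.68
tool_pos: [0.4131, -0.3341, 0.2]
tcp_rot: [0.17, 3.137, -0.0]
wrist_force: [-0.1, 0.6, -1.3]
width: 0.245
grip_force: 79.6
```

```bash
python3 st.py; python3 chips.py k2
python3 - <<'E'
from h import *
a=cv2.imread('pics/k2top.png');x=a[150:260,200:390]; x=np.clip(cv2.resize(x,(798,462),interpolation=cv2.INTER_CUBIC)*1.8,0,255).astype(np.uint8);cv2.imwrite('pics/k2.png',x)
E
```

```text
board -0.121 -0.3815 [ 0.4131 -0.3341  0.2   ] F [-0.1  0.6 -1.3] 0.245 30.675
yaw 173.81 tilt [ 0.02 -0.  ]
wrist [434. 227.] 281 plate [ -68. -170.] tray [ -53. -144.]
wrist [443. 250.] 149 plate [ -39. -155.] tray [ -20. -126.]
wrist [437. 274.] 142 plate [  -7. -155.] tray [  16. -127.]
wrist [428. 300.] 134 plate [  30. -159.] tray [  57. -132.]
```

View pics/k2.png

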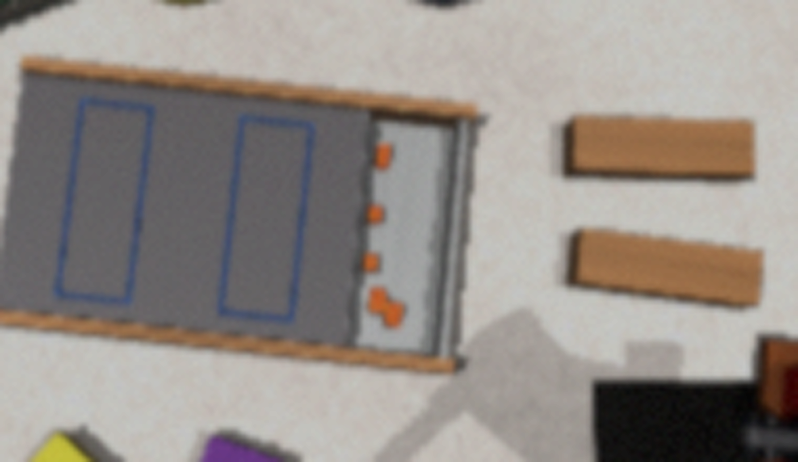

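All five chips lie in the tray, at (383,155), (375,214), (371,262), (379,299) and (392,314), and the plate is clear. I'll return the scraper to its mat.

Emit:
move_arm(series=[0, 0, 0, 0, 0, 0, 10, 0, 0, 0, 0, 0, 0, 10, 0, 0, 0, 0, 0, 0, 10, 0, 0, 0, 0, 0, 0, 10, 0, 0, 0, 0, 0, 0, 10])

```text
time: 31.4
tool_pos: [0.4156, -0.3306, 0.1998]
tcp_rot: [1.479, 2.771, 0.002]
wrist_force: [0.3, 0.3, -2.2]
width: 0.243
grip_force: 79.7
```

Emit:
move_arm(series=[0, 0, 0, 4, 0, 0, 10, 0, 0, 0, 4, 0, 0, 10, 0, 0, 0, 4, 0, 0, 10, 0, 0, 0, 0, 0, 0, 0])

```text
time: 31.9
tool_pos: [0.4127, -0.3283, 0.0763]
tcp_rot: [-2.132, -2.296, -0.002]
wrist_force: [-0.3, -0.2, -1.2]
width: 0.247
grip_force: 79.4
```

```bash
python3 st.py
python3 - <<'E'
from h import *
c=plan([.418,-.333,.0395],92)
C=lambda l: np.array(l,float)/4.2+[200,150]-.38
for l,z in (([[242,116],[314,122],[294,322],[220,315]],.04),([[82,99],[154,104],[131,303],[56,296]],.04),([[572,117],[753,121],[753,178],[570,174]],.04),([[577,229],[762,250],[757,305],[576,284]],.04)):
    w=px2w('top',C(l),z); print(w.mean(0).round(4),[round(float(np.linalg.norm(w[i]-w[i-1])),3) for i in range(4)],np.degrees(np.arctan2(*(w[0]-w[3])[[1,0]])).round(1),np.degrees(np.arctan2(*(w[1]-w[0])[[1,0]])).round(1))
print(B(0,-.055),B(0,.06))
E
```

```text
board -0.122 -0.3759 [ 0.4127 -0.3283  0.0763] F [-0.3 -0.2 -1.2] 0.247 31.9
yaw 94.23 tilt [-0.33  0.39]
after-turn cm [-0.48  0.51  3.68] deg [-0.3 -0.4  2.2] rows>= 1
[ 0.5681 -0.0235  0.04  ] [0.143, 0.052, 0.143, 0.052] -6.3 -95.0
[0.5815 0.0911 0.04  ] [0.142, 0.052, 0.143, 0.053] -6.6 -94.2
[ 0.6178 -0.3048  0.04  ] [0.041, 0.129, 0.041, 0.13] -3.9 -91.4
[ 0.5324 -0.3053  0.04  ] [0.039, 0.131, 0.039, 0.127] -3.0 -96.7
[ 0.56798091 -0.0221913 ] [0.5801481  0.09216324]
```

Emit:
move_arm(series=[0, -0.4, 0.4, 2, -0.3, -0.4, 2, 0, 0, 0, 1.4, 0, 0, 0, 0, 0, 0, 0.2, 0, 0, 0, 0, 0, 0, 0, 0, 0, 0])

```text
time: 32.4
tool_pos: [0.4194, -0.3361, 0.0446]
tcp_rot: [2.174, 2.254, 0.0]
wrist_force: [0.8, -0.6, -1.5]
width: 0.246
grip_force: 79.8
```

```bash
python3 st.py
```

```text
board -0.1146 -0.3829 [ 0.4194 -0.3361  0.0446] F [ 0.8 -0.6 -1.5] 0.246 32.4
yaw 92.07 tilt [ 0.39 -0.37]
```

Emit:
move_arm(series=[0, 0, 0, 0.4, 0, 0, 0, 0, 0, 0, 0.2, 0, 0, 0, 0, 0, 0, 0, 0, 0, 0])

```text
time: 32.78
tool_pos: [0.4193, -0.3364, 0.0386]
tcp_rot: [2.176, 2.253, -0.0]
wrist_force: [-1.3, -0.6, 2.7]
width: 0.245
grip_force: 80.3
```

```bash
python3 st.py
```

```text
board -0.1146 -0.3832 [ 0.4193 -0.3364  0.0386] F [-1.3 -0.6  2.7] 0.245 32.775
yaw 92.0 tilt [ 0.38 -0.37]
```

Emit:
move_arm(series=[2.8, 0, 0, 0, 0, 0, 0, 5, 0, 0, 0, 0, 0, 0, 7, 0, 0, 0, 0, 0, 0, 7, 0, 0, -4, 0, 0, 0, 7, 0, 0, -5, 0, 0, 0])

```text
time: 33.4
tool_pos: [0.4173, -0.3345, 0.1272]
tcp_rot: [2.179, 2.256, -0.0]
wrist_force: [0.3, 0.3, -0.3]
width: 0.823
grip_force: 0.0
```

```bash
python3 st.py
python3 - <<'E'
from h import *
c=plan([.5324,-.3053,.12],92); c=plan([.5324,-.3053,.022],83.3,c)
im=snap('top','top8.png');h=cv2.cvtColor(im,cv2.COLOR_RGB2HSV);print(w2px('top',[[.419,-.331,.064]]))
im=snap('wrist','w8.png');cal=calibration('wrist')
hsv=cv2.cvtColor(im,cv2.COLOR_RGB2HSV);m=(((hsv[...,0]<6)|(hsv[...,0]>174))&(hsv[...,1]>200)&(hsv[...,2]>60)).astype(np.uint8)
n,l,st,ce=cv2.connectedComponentsWithStats(m);i=1+st[1:,4].argmax();print(st[i])
r=cv2.minAreaRect(np.argwhere(l==i)[:,::-1].astype(np.float32));w=px2w('wrist',cv2.boxPoints(r),.064,cal);print(w.round(3).tolist(),w.mean(0))
E
```

```text
board -0.1168 -0.3815 [ 0.4173 -0.3345  0.1272] F [ 0.3  0.3 -0.3] 0.823 33.4
yaw 92.0 tilt [ 0.19 -0.2 ]
after-turn cm [ 2.52 11.61  0.72] deg [ 0.2  0.2 -0. ] rows>= 2
after-turn cm [0.  0.  9.8] deg [0.  0.  8.7] rows>= 2
[[371.7176757  252.16158149]]
[ 234  144   28  110 2849]
[[0.408, -0.289, 0.064], [0.428, -0.289, 0.064], [0.432, -0.378, 0.064], [0.41, -0.379, 0.064]] [ 0.41974589 -0.3339031   0.064     ]
```

The scraper stands at (0.420, -0.334) on its mat, with the mat centre at about (0.419, -0.331). Next are the rails.

Emit:
move_arm(series=[7, 0.8, 3.9, 0, 0.2, 0.2, 0, 7, 0.8, 3.9, 0, 0, 0, 0, 7, 0.8, 3.9, 0, 0, 0, 0, 7, 0, 0, 3, 0, 0, 8.7, 7, 0, 0, 0, 0, 0, 0], grip_force=50)

```text
time: 34.12
tool_pos: [0.5325, -0.3057, 0.0947]
tcp_rot: [-2.343, -2.089, 0.003]
wrist_force: [-0.7, -0.4, -0.1]
width: 0.818
grip_force: 0.0
```

```bash
python3 st.py
python3 - <<'E'
from h import *
c=plan([.5324,-.3053,.022],83.3)
E
```

```text
board -0.0053 -0.3407 [ 0.5325 -0.3057  0.0947] F [-0.7 -0.4 -0.1] 0.818 34.125
yaw 83.44 tilt [-0.19  0.05]
after-turn cm [ 0.04 -0.02  7.27] deg [-0.2 -0.   0.1] rows>= 2
```

Emit:
move_arm(series=[7, 0, 0, 3.6, 0, 0, 0, 7, 0, 0, 3.6, 0, 0, 0, 7, 0, 0, 0, 0, 0, 0, 0, 0, 0, 0, 0, 0, 0, 0, 0, 0, 0, 0, 0, 0])

```text
time: 34.75
tool_pos: [0.5363, -0.309, 0.0291]
tcp_rot: [2.341, 2.083, 0.002]
wrist_force: [1.5, -0.4, -2.4]
width: 0.457
grip_force: 52.4
```

Emit:
move_arm(series=[0, 0, 0, 0, 0, 0, 0, 0, 0, 0, 0, 0, 0, 0])

```text
time: 35.0
tool_pos: [0.5365, -0.3089, 0.0288]
tcp_rot: [2.341, 2.083, 0.002]
wrist_force: [-0.5, 0.3, 6.7]
width: 0.457
grip_force: 53.5
```

```bash
python3 st.py
python3 - <<'E'
from h import *
s=read_state();t=s['tool_pos'];c=plan([*t[:2],.16],83.3);c=plan([.581,.0914,.16],83.3,c);c=plan([.581,.0914,.16],-6.2,c);c=plan([.581,.0914,.064],-6.2,c)
E
```

```text
board -0.001 -0.3435 [ 0.5365 -0.3089  0.0288] F [-0.5  0.3  6.7] 0.457 35.0
yaw 83.32 tilt [ 0.35 -0.3 ]
after-turn cm [  0.     0.   -13.12] deg [0.4 0.3 0. ] rows>= 3
after-turn cm [40.28 -0.25  0.  ] deg [0. 0. 0.] rows>= 7
after-turn cm [0. 0. 0.] deg [ 0.   0.  89.5] rows>= 9
after-turn cm [0.  0.  9.6] deg [0. 0. 0.] rows>= 2
```

Emit:
move_arm(series=[0, 0, 0, -4.4, 0.4, 0.3, 0, 0, 0, 0, -4.4, 0, 0, 0, 0, 0, 0, -4.4, 0, 0, 0, 0, 5, 0, 0, 0, 0, 0, 0, 5, 0, 0, 0, 0, 0])

```text
time: 35.62
tool_pos: [0.5472, -0.2082, 0.1601]
tcp_rot: [-2.347, -2.084, -0.001]
wrist_force: [0.1, 0.4, -1.1]
width: 0.457
grip_force: 52.6
```

Emit:
move_arm(series=[0, 5, 0, 0, 0, 0, 0, 0, 5, 0, 0, 0, 0, 0, 0, 5, 0, 0, 0, 0, 0, 0, 5, 0, 0, 0, 0, 0, 0, 5, 0, 0, 0, 0, 0])

```text
time: 36.25
tool_pos: [0.5757, 0.0414, 0.1595]
tcp_rot: [-2.344, -2.085, 0.0]
wrist_force: [0.6, -0.2, -1.5]
width: 0.46
grip_force: 52.6
```

Emit:
move_arm(series=[0, 5, -0.2, 0, 0, 0, 0, 0, 0, 0, 0, 0, 0, 9, 0, 0, 0, 0, 0, 0, 9, 0, 0, 0, 0, 0, 0, 9, 0, 0, 0, 0, 0, 0, 9])

```text
time: 36.88
tool_pos: [0.5794, 0.0898, 0.1595]
tcp_rot: [-2.876, -1.252, 0.003]
wrist_force: [0.3, 0.5, -1.6]
width: 0.454
grip_force: 52.6
```

Emit:
move_arm(series=[0, 0, 0, 0, 0, 0, 9, 0, 0, 0, 0, 0, 0, 9, 0, 0, 0, 0, 0, 0, 9, 0, 0, 0, 0, 0, 0, 9, 0, 0, 0, 0, 0, 0, 9])

```text
time: 37.5
tool_pos: [0.5795, 0.0896, 0.1595]
tcp_rot: [-3.138, -0.055, 0.006]
wrist_force: [-0.3, -0.3, -2.1]
width: 0.455
grip_force: 52.5
```

Emit:
move_arm(series=[0, 0, 0, 0, 0, 0, 8.5, 0, 0, 0, 0, 0, 0, 0, 0, 0, 0, 0, 0, 0, 0])

```text
time: 37.88
tool_pos: [0.5796, 0.0896, 0.1594]
tcp_rot: [-3.134, 0.166, 0.006]
wrist_force: [-0.1, 0.6, -0.9]
width: 0.458
grip_force: 52.5
```

```bash
python3 st.py
python3 - <<'E'
from h import *
c=plan([.5774,.0918,.0695],-6.2)
im=snap('wrist','w9.png');cv2.imwrite('pics/w9.png',np.clip(im[:,:,::-1].astype(float)*1.6,0,255).astype(np.uint8))
E
```

```text
board -0.0003 0.0574 [0.5796 0.0896 0.1594] F [-0.1  0.6 -0.9] 0.458 37.875
yaw -6.05 tilt [-0.21  0.19]
after-turn cm [-0.24 -0.19  8.99] deg [-0.2  0.2  0.2] rows>= 2
```

Run:
```python
from h import *
s=read_state();t=s['tool_pos'];R=cv2.Rodrigues(s['tcp_rot'])[0]
im=cv2.imread('pics/w9.png')
for d in(.055,.06,.065,.0686,.072): print(d,w2px('wrist',[t+R@[d,0,-.011]]).round(1))
print(im[90:180:4,251].tolist())
```

```text
0.055 [[251.5 150.8]]
0.06 [[251.4 139.4]]
0.065 [[251.4 127.8]]
0.0686 [[251.4 119.3]]
0.072 [[251.4 111.1]]
[[171, 255, 255], [174, 255, 255], [126, 139, 156], [228, 225, 232], [230, 225, 232], [228, 224, 230], [228, 225, 232], [222, 161, 123], [54, 83, 110], [155, 236, 255], [174, 255, 255], [174, 255, 255], [174, 255, 255], [172, 255, 255], [174, 255, 255], [172, 255, 255], [172, 255, 255], [174, 255, 255], [172, 255, 255], [174, 255, 255], [172, 255, 255], [172, 255, 255], [169, 255, 255]]
```

Emit:
move_arm(series=[0, -0.1, -0.2, 4, -0.2, 0.2, 0, 0, 0, 0, 3, 0, 0, 0, 0, 0, 0, 1, 0, 0, 0, 0, 0, 0, 0, 0, 0, 0])

```text
time: 38.42
tool_pos: [0.5784, 0.0917, 0.079]
tcp_rot: [3.136, -0.169, -0.003]
wrist_force: [-0.6, 0.1, -2.3]
width: 0.457
grip_force: 52.5
```

```bash
python3 st.py
python3 - <<'E'
from h import *
c=plan([.579,.0916,.0693],-6.2)
E
```

```text
board -0.0017 0.0594 [0.5784 0.0917 0.079 ] F [-0.6  0.1 -2.3] 0.457 38.425
yaw -6.17 tilt [-0.11 -0.04]
after-turn cm [0.06 0.01 0.97] deg [0.1 0.1 0. ] rows>= 1
```

Emit:
move_arm(series=[0, 0.1, 0, 0.6, 0, 0, 0, 0, 0, 0, 0.4, 0, 0, 0, 0, 0, 0, 0, 0, 0, 0])

```text
time: 38.8
tool_pos: [0.5798, 0.0917, 0.0695]
tcp_rot: [3.136, -0.17, -0.001]
wrist_force: [-0.9, 0.1, -2.1]
width: 0.455
grip_force: 52.5
```

```bash
python3 st.py
```

```text
board -0.0003 0.0595 [0.5798 0.0917 0.0695] F [-0.9  0.1 -2.1] 0.455 38.8
yaw -6.2 tilt [-0.03 -0.03]
```

Emit:
move_arm(series=[0, 0, 0, 0.1, 0, 0, 0, 4.4, 0, 0, 0, 0, 0, 0, 5.5, 0, 0, 0, 0, 0, 0, 6, 0, 0, 0, 0, 0, 0, 6, 0, 0, -5, 0, 0, 0])

```text
time: 39.42
tool_pos: [0.5756, 0.0912, 0.1141]
tcp_rot: [3.135, -0.17, -0.017]
wrist_force: [1.3, 0.9, 1.1]
width: 0.702
grip_force: 0.0
```

Emit:
move_arm(series=[7, 0, 0, -4.5, 0, 0, 0, 7, 0, 0, 0, 0, 0, 0])

```text
time: 39.67
tool_pos: [0.5835, 0.0922, 0.1688]
tcp_rot: [-3.136, 0.17, -0.014]
wrist_force: [0.6, 0.4, 0.7]
width: 0.822
grip_force: 0.0
```

```bash
python3 st.py
python3 - <<'E'
from h import *
snap('wrist','w10.png')
s=read_state();t=s['tool_pos'];c=plan([.6178,-.3048,.16],-6.2);c=plan([.6178,-.3048,.16],88.6,c)
E
```

```text
board 0.0033 0.0604 [0.5835 0.0922 0.1688] F [0.6 0.4 0.7] 0.822 39.675
yaw -6.2 tilt [0.53 0.03]
after-turn cm [ 7.88 39.05  0.6 ] deg [-0.  -0.3 -0. ] rows>= 7
after-turn cm [0. 0. 0.] deg [  0.    0.  -94.8] rows>= 10
```

Emit:
move_arm(series=[7, 1, 4.9, 0, 0, -0.3, 0, 7, 1, 4.9, 0, 0, 0, 0, 7, 1, 4.9, 0, 0, 0, 0, 7, 1, 4.9, 0, 0, 0, 0, 7, 1, 4.9, 0, 0, 0, 0])

```text
time: 40.35
tool_pos: [0.6017, -0.1584, 0.161]
tcp_rot: [-3.136, 0.17, 0.014]
wrist_force: [0.1, 1.3, -0.4]
width: 0.821
grip_force: 0.0
```

Emit:
move_arm(series=[7, 1, 4.9, 0, 0, 0, 0, 7, 1, 4.9, 0, 0, 0, 0, 7, 0.9, 4.8, 0, 0, 0, 0, 7, 0, 0, 0, 0, 0, -9.5, 7, 0, 0, 0, 0, 0, -9.5])

```text
time: 40.98
tool_pos: [0.6146, -0.306, 0.1603]
tcp_rot: [-3.118, -0.356, 0.014]
wrist_force: [-0.1, 1.4, -0.2]
width: 0.82
grip_force: 0.0
```

Emit:
move_arm(series=[7, 0, 0, 0, 0, 0, -9.5, 7, 0, 0, 0, 0, 0, -9.5, 7, 0, 0, 0, 0, 0, -9.5, 7, 0, 0, 0, 0, 0, -9.5, 7, 0, 0, 0, 0, 0, -9.5])

```text
time: 41.6
tool_pos: [0.6148, -0.3048, 0.1605]
tcp_rot: [-2.707, -1.582, 0.011]
wrist_force: [-0.3, 1.4, 0.6]
width: 0.82
grip_force: 0.0
```

Emit:
move_arm(series=[7, 0, 0, 2, 0, 0, -9.5, 7, 0, 0, 2, 0, 0, -9.5, 7, 0, 0, 2, 0, 0, -9.3, 7, 0, 0, 0, 0, 0, 0])

```text
time: 42.1
tool_pos: [0.6128, -0.3039, 0.0987]
tcp_rot: [-2.242, -2.184, 0.01]
wrist_force: [-0.8, -0.2, -0.8]
width: 0.82
grip_force: 0.0
```

```bash
python3 st.py
python3 - <<'E'
from h import *
c=plan([.6178,-.3048,.025],88.6)
E
```

```text
board 0.0744 -0.3304 [ 0.6128 -0.3039  0.0987] F [-0.8 -0.2 -0.8] 0.82 42.1
yaw 88.5 tilt [-0.74  0.22]
after-turn cm [-0.08  0.5   7.37] deg [-0.7 -0.2 -0.1] rows>= 2
```

Emit:
move_arm(series=[7, -0.1, 0.4, 3.6, -0.6, -0.2, 0, 7, 0, 0, 3.6, 0, 0, 0, 7, 0, 0, 0, 0, 0, 0, 0, 0, 0, 0, 0, 0, 0, 0, 0, 0, 0, 0, 0, 0])

```text
time: 42.72
tool_pos: [0.6215, -0.3078, 0.0343]
tcp_rot: [2.242, 2.186, 0.003]
wrist_force: [1.2, -0.2, -0.6]
width: 0.453
grip_force: 51.8
```

Emit:
move_arm(series=[0, 0, 0, 0, 0, 0, 0, 0, 0, 0, 0, 0, 0, 0])

```text
time: 42.98
tool_pos: [0.6215, -0.3077, 0.0339]
tcp_rot: [2.242, 2.187, 0.003]
wrist_force: [-0.5, -1.4, 6.5]
width: 0.454
grip_force: 52.7
```

```bash
python3 st.py
python3 - <<'E'
from h import *
s=read_state();t=s['tool_pos'];c=plan([*t[:2],.16],88.6);c=plan([.568,-.0232,.16],88.6,c);c=plan([.568,-.0232,.16],-6.2,c)
E
```

```text
board 0.0834 -0.3332 [ 0.6215 -0.3077  0.0339] F [-0.5 -1.4  6.5] 0.454 42.975
yaw 88.58 tilt [ 0.49 -0.34]
after-turn cm [  0.     0.   -12.61] deg [ 0.5  0.3 -0. ] rows>= 3
after-turn cm [28.31 -6.04  0.  ] deg [0. 0. 0.] rows>= 5
after-turn cm [0. 0. 0.] deg [  0.    0.  -85.2] rows>= 9
```

Emit:
move_arm(series=[0, 0, 0, -4.2, 0.5, 0.3, 0, 0, 0, 0, -4.2, 0, 0, 0, 0, 0, 0, -4.2, 0, 0, 0, 0, 4.7, -1, 0, 0, 0, 0, 0, 4.7, -1, 0, 0, 0, 0])

```text
time: 43.6
tool_pos: [0.6023, -0.2119, 0.1587]
tcp_rot: [-2.249, -2.191, 0.001]
wrist_force: [0.1, 0.9, -1.1]
width: 0.45
grip_force: 51.9
```

Emit:
move_arm(series=[0, 4.7, -1, 0, 0, 0, 0, 0, 4.7, -1, 0, 0, 0, 0, 0, 4.7, -1, 0, 0, 0, 0, 0, 4.8, -1, 0, 0, 0, 0, 0, 0, 0, 0, 0, 0, -9.5])

```text
time: 44.22
tool_pos: [0.5655, -0.019, 0.1579]
tcp_rot: [-2.046, -2.377, 0.002]
wrist_force: [0.9, -0.3, -0.9]
width: 0.452
grip_force: 51.9
```

Emit:
move_arm(series=[0, 0, 0, 0, 0, 0, -9.5, 0, 0, 0, 0, 0, 0, -9.5, 0, 0, 0, 0, 0, 0, -9.5, 0, 0, 0, 0, 0, 0, -9.5, 0, 0, 0, 0, 0, 0, -9.5])

```text
time: 44.85
tool_pos: [0.5665, -0.0223, 0.1579]
tcp_rot: [-0.92, -2.999, -0.001]
wrist_force: [1.0, -0.0, -0.8]
width: 0.449
grip_force: 51.9
```

Emit:
move_arm(series=[0, 0, 0, 0, 0, 0, -9.5, 0, 0, 0, 0, 0, 0, -9.5, 0, 0, 0, 0, 0, 0, -9.2, 0, 0, 0, 0, 0, 0, 0, 0, 0, 0, 0, 0, 0, 0])

```text
time: 45.48
tool_pos: [0.5666, -0.0223, 0.1579]
tcp_rot: [-0.174, -3.133, -0.002]
wrist_force: [0.2, -0.6, -0.9]
width: 0.449
grip_force: 51.9
```

```bash
python3 st.py
python3 - <<'E'
from h import *
im=snap('wrist','w11.png')
s=read_state();t=s['tool_pos'];R=cv2.Rodrigues(s['tcp_rot'])[0]
for d in(.06,.065,.068,.072): print(d,w2px('wrist',[t+R@[d,0,-.006]]).round(1))
g=cv2.cvtColor(im,cv2.COLOR_RGB2HSV); print([(v,*g[v,251].tolist()) for v in range(96,150,3)])
c=plan([.568,-.0232,.0745],-6.2)
im[100:300]; cv2.imwrite('pics/w11.png',np.clip(im[:,:,::-1].astype(float)*1.6,0,255).astype(np.uint8))
E
```

```text
board -0.0013 -0.0553 [ 0.5666 -0.0223  0.1579] F [ 0.2 -0.6 -0.9] 0.449 45.475
yaw 173.65 tilt [-0.23  0.1 ]
0.06 [[250.2 140.7]]
0.065 [[250.2 129.6]]
0.068 [[250.2 122.8]]
0.072 [[250.1 113.6]]
[(96, 15, 129, 206), (99, 10, 30, 77), (102, 150, 4, 143), (105, 165, 4, 143), (108, 150, 2, 142), (111, 150, 4, 143), (114, 165, 4, 142), (117, 108, 189, 177), (120, 114, 11, 118), (123, 15, 127, 114), (126, 15, 128, 199), (129, 14, 128, 216), (132, 14, 128, 216), (135, 15, 128, 215), (138, 15, 128, 216), (141, 14, 126, 216), (144, 14, 128, 216), (147, 15, 128, 215)]
after-turn cm [-0.14 -0.07  8.34] deg [ 0.1 -0.2 -0.1] rows>= 2
```

View pics/w11.png

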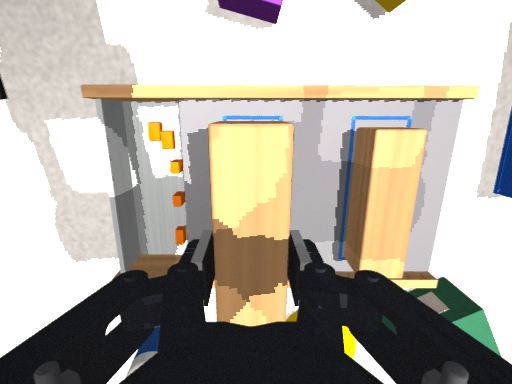

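The first rail lies on its rectangle, at (385,200). The second is held over the other one, and the chips are still in the tray. Lowering.

Emit:
move_arm(series=[0, -0.3, -0.1, 4, 0.1, -0.2, 0, 0, 0, 0, 3, 0, 0, 0, 0, 0, 0, 0.6, 0, 0, 0, 0, 0, 0, 0, 0, 0, 0])

```text
time: 46.02
tool_pos: [0.5695, -0.0236, 0.082]
tcp_rot: [-0.171, -3.136, 0.001]
wrist_force: [0.5, -0.4, -1.7]
width: 0.451
grip_force: 51.9
```

```bash
python3 st.py
python3 - <<'E'
from h import *
c=plan([.570,-.0234,.0742],-6.2)
E
```

```text
board 0.0017 -0.0563 [ 0.5695 -0.0236  0.082 ] F [ 0.5 -0.4 -1.7] 0.451 46.025
yaw 173.76 tilt [-0.06 -0.02]
after-turn cm [-0.04  0.03  0.78] deg [-0.  -0.1 -0. ] rows>= 1
```

Emit:
move_arm(series=[0, 0, 0, 0.5, 0, 0, 0, 0, 0, 0, 0.3, 0, 0, 0, 0, 0, 0, 0, 0, 0, 0])

```text
time: 46.4
tool_pos: [0.5697, -0.0236, 0.0742]
tcp_rot: [0.17, 3.137, -0.001]
wrist_force: [-0.4, 0.1, -0.5]
width: 0.448
grip_force: 51.9
```

```bash
python3 st.py
```

```text
board 0.0019 -0.0562 [ 0.5697 -0.0236  0.0742] F [-0.4  0.1 -0.5] 0.448 46.4
yaw 173.8 tilt [ 0.   -0.03]
```

Emit:
move_arm(series=[0, 0, 0, 0.1, 0, 0, 0, 4.4, 0, 0, 0, 0, 0, 0, 5.5, 0, 0, 0, 0, 0, 0, 6, 0, 0, 0, 0, 0, 0, 6, 0, 0, -5, 0, 0, 0])

```text
time: 47.02
tool_pos: [0.5652, -0.0232, 0.1185]
tcp_rot: [-0.169, -3.126, 0.0]
wrist_force: [0.2, 1.1, -0.3]
width: 0.702
grip_force: 0.0
```

Emit:
move_arm(series=[7, 0, 0, -6, 0, 0, 0, 7, 0, -5, -2, 0, 0, 0, 7, 0, -6, 0, 0, 0, 0, 7, 0, -6, 0, 0, 0, 0, 7, 0, -6, 0, 0, 0, 0])

```text
time: 47.65
tool_pos: [0.5444, -0.2539, 0.2032]
tcp_rot: [-0.169, -3.137, 0.001]
wrist_force: [0.7, 0.3, -0.9]
width: 0.818
grip_force: 0.0
```

Emit:
move_arm(series=[7, 0, -6, 0, 0, 0, 0, 7, 0, -6, 0, 0, 0, 0, 7, 0, 0, 0, 0, 0, 0])

```text
time: 48.02
tool_pos: [0.5307, -0.3758, 0.2027]
tcp_rot: [-0.178, -3.136, 0.003]
wrist_force: [-1.0, 1.3, 0.6]
width: 0.818
grip_force: 0.0
```

```bash
python3 st.py; python3 chips.py k3
python3 - <<'E'
from h import *
a=cv2.imread('pics/k3top.png');x=a[140:290,90:400]; x=np.clip(cv2.resize(x,(799,387),interpolation=cv2.INTER_CUBIC)*1.8,0,255).astype(np.uint8);cv2.imwrite('pics/k3.png',x)
E
```

```text
board 0.0003 -0.4106 [ 0.5307 -0.3758  0.2027] F [-1.   1.3  0.6] 0.818 48.025
yaw 173.51 tilt [-0.05 -0.1 ]
wrist [478. 129.] 308 plate [ -56. -170.] tray [ -54. -141.]
wrist [490. 157.] 83 plate [ -27. -151.] tray [ -22. -119.]
wrist [483. 186.] 77 plate [   5. -151.] tray [  15. -119.]
wrist [469. 218.] 94 plate [  43. -158.] tray [  57. -127.]
```

View pics/k3.png

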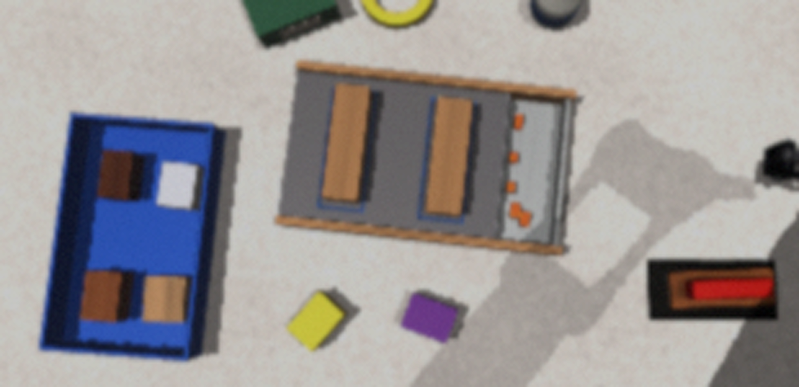

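Run:
```python
from h import *
C=lambda l: np.array(l,float)/2.5777+[90,140]-.3
for l in([[437,94],[473,98],[460,217],[425,212]],[[337,83],[372,86],[357,205],[322,200]]):
    w=px2w('top',C(l),.08); print(w.mean(0).round(4),[round(float(np.linalg.norm(w[i]-w[i-1])),3) for i in range(4)],np.degrees(np.arctan2(*(w[0]-w[3])[[1,0]])).round(1))
```

```text
[ 0.5683 -0.0244  0.08  ] [0.133, 0.041, 0.134, 0.039] -5.9
[0.5818 0.0886 0.08  ] [0.132, 0.039, 0.134, 0.039] -6.4
```

The picture shows both rails centred on their rectangles, within 3 mm and 1°. The four offcuts are in the bin, the five chips are in the tray and the scraper is on its mat, so I hand the job in.

```bash
python3 -c "
from workcell import *
print(finish_job())"
```

```text
the job is handed in; nothing more can be done
None
```

The job is handed in at about 48 s: four offcuts in the bin, five chips in the tray, the scraper released on its mat, and both rails about 3 mm from their rectangle centres by the last picture; the hand-in gave no verdict.

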